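Lock, load and start the housing feeder

ROBOT

A 7-joint arm with a two-finger parallel gripper is mounted at the origin on the work surface. World frame = base frame: x ahead of the robot, y to its left, z up, the work surface at z = 0. Lengths are in m, angles in rad, forces in N, time in s.
With the tool pointing down it reaches from about 0.4 to 0.85 m from the base axis. Payload 10.4 kg.
Tool frame: the origin (TCP) lies midway between the tips of the shut fingers; the grasp point (between the pads) lies r.grip_point_offset behind it (r.grip_point_offset is the distance from the TCP to the grasp point, in m); z points along the fingers, y is the line along which they close (so a half turn about z gives the same grasp; the last joint's range is limited). The gripper opens to 87 mm and grips with 3 to 60 N. Pads are 19 mm wide; open, the fingers measure 117 mm over their backs; the gripper's body (75 mm by 190 mm) begins 51 mm behind the grasp point.
Start: joints at [-1.307, 0.332, -0.065, 1.46, 0.022, 1.35, -0.088], TCP at [0.177, 0.6, 0.191] pointing down, gripper open.
Joint ranges: [-2.6, 2.6], [-0.5, 2.12], [-1.47, 1.34], [0.16, 2.42], [-1.27, 4.41], [0.06, 2.06], [-2.6, 2.6]. Speed limits (rad/s): [2.22, 2.22, 2.79, 2.79, 3.14, 3.14, 3.14].

INTERFACE

Orientations are given as a unit quaternion [x, y, z, w].
In Python, from bench import r gives the robot as it stands.
- The arm moves only by the tool play_rows, never from a script. Its arguments are lists of equal length, an entry for each row: "claw": the closure, from 0 (fully open) to 1 (shut); "delta_pos": the shift along the tool's x, y, z scaled (see below), a list of three; "delta_rot": the turn, a rotation vector about the tool's x, y, z scaled (see below), a list of three. A call has 1 to 8 rows; each row shifts and turns the commanded pose from where the row before left it, along the tool's axes as they then stand; what a row does not reach is not made up. The controller multiplies each number of a shift by 200 mm and each number of a turn by pi rad. A row lasts 1/10 s, in which the tool goes at most 50 mm and 8.59 degrees, less where a joint would pass 70% of its speed; a pose out of reach is approached as far as the arm can. A call with a number of a shift or a turn outside -1 to 1 is refused whole. A call with a gripper value outside its range is refused whole. The fingers move at their own pace and stop on an object; "squeeze" is the grip in N (left out, the last holds). Time passes only in rows, so rows that do not move let the fingers close. It gives the time, the measured TCP pose, the force, the opening and the grip force at its end, in the units of the state.
- r.read_state(): the state, without advancing time (a new reading comes with each control period).
- r.camera(name): name is "side" or "top" or "wrist"; returns a dict with "pixels" (384x512x3 uint8, red, green, blue), "camera_matrix" (3x3 intrinsics, pixels), "D" ([k1, k2, p1, p2, k3] as OpenCV has them; the pictures are not rectified), "cam_to_world" (4x4, takes a point from camera to world coordinates); the wrist camera has in their place "hand_eye" (4x4, takes a point from camera to tool coordinates, whose origin is the TCP and whose axes are the flange's). Camera axes: x right, y up, looking along -z (the intrinsics and any distortion apply to the point x, -y, -z); pixel columns grow to the right and rows downward; lengths in m; the calibration is good to about 2 mm. A picture is of the moment at which its call begins: read the wrist's pose just before it. There is no depth.
- r.close_job(): hands the job in; it is judged then, once.
The state is a dict: "time": time; "joint_positions": joint angles; "joint_vel": joint speeds; "joint_torque": joint torques, N m; "ee_pos": TCP position; "eef_rot": TCP orientation; "ft_force": force on the tool from outside, world axes, zero at the start; "torque": the same for the moment, N m; "width": finger opening in m; "grip_force": force on a finger pad.
Only numpy, scipy, OpenCV 4.12 (cv2) and the standard library are available. Lean on these libraries where they do the work, as an engineer would, in place of code of your own. Each camera call takes 0.05 s, during which the arm holds its last target. There are 200 camera calls.

TASK

Get the parts feeder beside the crimping machine ready: swing its lock collar anticlockwise by the upright post until the post lines up with the pointer on the base, then pick up the scoop and shake its six connector housings into the pan so that they are shared evenly over its left and right halves, without touching the housings with the fingers. Stand the empty scoop back on its rubber mat, let go of it, and as the last thing press the start button fully down and release it. Leave the other things on the bench where they are.

Things in the scene. Friction and masses are not known exactly. Their poses are not given: they have to be found in the camera images.
- feeder: fixed round parts feeder: dark base disc 188 mm across, grey column, steel pan on top with its rim 80 mm above the table. Origin: on the table, on the axis; x along the pan's rib, y to its left half. Fixed pointer: a flat bar 14 mm wide, 10 mm high, reaching 160 mm from the axis, with a steel fin (6 mm wide, top at 27 mm) at its end, 157 degrees anticlockwise from x
- pan_floor (a point): centre of the pan's inner floor, 55 mm above the table; x along the rib, y to the left half. Pan: inside diameter 158 mm, wall 25 mm high over the floor; a straight rib 5 mm thick, 10 mm high runs through the centre along x and parts it into a left (+y) and a right (-y) half. A housing counts for the half its centre lies in
- collar (a joint): turn of the captive lock collar about the feeder's vertical axis, rad; grows anticlockwise seen from above, 0 to a stop at 1.72. Locked mark at 1.35 (post over the pointer bar), short of the stop: it can be overshot. The collar is the dark knurled ring, 200 mm across, 18 to 36 mm above the table; it turns stiffly (0.2 N m, about 2 N at the post) and stays where it is left
- post (a point): grip point on the collar's upright steel post, 75 mm above the table, 120 mm from the feeder's axis. Round bar 16 mm across, rising from the collar's ear (22 mm wide, top at 33 mm) to 88 mm above the table, 29 mm clear of the pan's rim. At collar angle q it stands at 80 degrees + q anticlockwise from the feeder's x
- locked_mark (a point): where point post is when the collar is locked: 120 mm from the axis, 75 mm above the table, in line with the pointer
- scoop: loose aluminium scoop, 120 to 200 g: flat tray 86 mm long (x), 78 wide (y), floor 3 mm thick, walls 22 mm high on three sides, open at the -x end (mouth). A black square handle post, 18 x 18 mm, stands at its +x end, 52 mm from the origin, up to 104 mm. Origin: centre of the underside, z up. Housings start to slide out at 15 to 23 degrees mouth down, freely at 30 to 35
- grip (a point): grip point on the axis of the scoop's square handle, 78 mm above its underside (26 mm below its top), axes as the scoop's; its sides are 18 mm apart in x and in y
- mouth (a point): middle of the scoop's open edge, on the floor's upper face 3 mm above the underside, 43 mm from the origin on the -x side
- mat: the black rubber mat under the scoop, fixed, 170 x 130 mm (x, y), 3 mm thick; origin on the table under its centre, axes parallel to the scoop's at the start to within 0.12 rad
- start (a joint): travel of the start button, m: 0 up, 0.006 fully down; a spring pushes it back (5 N fully down)
- start_top (a point): centre of the top of the start button, a plain grey disc 28 mm across in a black collar 44 mm across, on a grey box 70 x 70 mm; 58 mm above the table when up; pressed straight down
- pliers: pliers lying flat near the robot, 150 mm long, to be left alone
- tape: black roll of tape lying flat, 90 mm across, 19 mm high, to be left alone
- oil: small clear bottle, 48 mm across, 130 mm tall, to be left alone
- carton: cardboard carton 100 x 70 x 60 mm, to be left alone
- driver: black-handled screwdriver lying flat, to be left alone
- mug: white mug, 76 mm across, 85 mm tall, to be left alone
- housing1: a white nylon connector housing, a block 13 x 14 x 11 mm, 12 g, origin at the centre of its underside; at the start flat in the scoop, left (+y) of its middle
- housing2: a white nylon connector housing, a block 13 x 14 x 11 mm, 12 g, origin at the centre of its underside; at the start flat in the scoop, right (-y) of its middle
- housing3: a white nylon connector housing, a block 13 x 14 x 11 mm, 12 g, origin at the centre of its underside; at the start flat in the scoop, left (+y) of its middle
- housing4: a white nylon connector housing, a block 13 x 14 x 11 mm, 12 g, origin at the centre of its underside; at the start flat in the scoop, right (-y) of its middle
- housing5: a white nylon connector housing, a block 13 x 14 x 11 mm, 12 g, origin at the centre of its underside; at the start flat in the scoop, left (+y) of its middle
- housing6: a white nylon connector housing, a block 13 x 14 x 11 mm, 12 g, origin at the centre of its underside; at the start flat in the scoop, right (-y) of its middle
Mind the look-alikes: they are no part of the job. Leave any green look-alike of the scoop alone.

How it is judged:
By the outcome, as a careful person would: the job done as asked, in the order asked, and still so for the second after the job is handed in, with the robot touching nothing.
It also fails if it takes over 72 s, if anything falls off the work surface, if the arm or the gripper's body presses on something with over 40 N, if the wrist force passes 120 N, or if a joint passes its speed limit or range.

## Working session

There is one attempt and no reset: what is moved stays moved. The work goes in short steps, Python scripts to look and compute and a tool call to move; the robot and the scene stay as the last step left them, time stands still between calls to the robot, and variables do not carry over. Pictures are saved under pics/ and viewed, at most 10 in all, crops included, and the job is handed in when it is done.

Besides the shell and the picture viewer there is one more tool, called after ">>>" in YAML: its name, and indented under it one key for each argument. play_rows: Moves the arm, as the interface text tells. Shifts and turns lie within -1 to 1; 1 stands for 200 mm of shift or pi rad of turn. Its arguments: {"type":"object","properties":{"claw":{"type":"array"},"delta_pos":{"type":"array"},"delta_rot":{"type":"array"},"squeeze":{"type":"number"}},"required":["claw","delta_pos","delta_rot"]}

```bash
mkdir -p pics; ls
python3 - <<'E'
from bench import r
import cv2,numpy as np
s=r.read_state(); print({k:np.round(v,3).tolist() for k,v in s.items()}, r.grip_point_offset)
ims=[]
for n in ["side","top"]:
    c=r.camera(n); cv2.imwrite(f"pics/{n}0.png",c["pixels"][:,:,::-1])
    print(n,np.round(c["camera_matrix"],1).tolist(),c["D"],np.round(c["cam_to_world"],3).tolist())
c=r.camera("wrist"); cv2.imwrite("pics/wrist0.png",c["pixels"][:,:,::-1]); print(np.round(c["camera_matrix"],1).tolist(),c["D"],np.round(c["hand_eye"],4).tolist())
E
```

```text
pics
{'time': 0.0, 'joint_positions': [-1.307, 0.333, -0.065, 1.461, 0.022, 1.35, -0.089], 'joint_vel': [-0.001, 0.001, -0.002, -0.001, -0.0, -0.001, 0.0], 'joint_torque': [-0.001, -62.326, 0.024, -38.988, -0.061, 0.04, 0.0], 'ee_pos': [0.177, 0.599, 0.19], 'eef_rot': [0.143, 0.99, -0.001, -0.0], 'ft_force': [0.936, -0.197, 0.222], 'torque': [0.048, 0.034, 0.043], 'grip_force': 0.0, 'width': 0.087} 0.0187
side [[413.4, 0.0, 246.9], [0.0, 413.4, 194.4], [0.0, 0.0, 1.0]] [-0.15110074  0.          0.          0.          0.        ] [[0.722, 0.396, -0.567, -0.13], [-0.691, 0.403, -0.599, -0.709], [-0.009, 0.825, 0.565, 0.735], [0.0, 0.0, 0.0, 1.0]]
top [[460.5, 0.0, 254.4], [0.0, 460.5, 192.1], [0.0, 0.0, 1.0]] [-0.16008157  0.          0.          0.          0.        ] [[-0.004, 0.987, -0.16, 0.29], [-1.0, -0.0, 0.024, 0.009], [0.023, 0.16, 0.987, 1.568], [0.0, 0.0, 0.0, 1.0]]
[[304.3, 0.0, 254.8], [0.0, 304.3, 189.0], [0.0, 0.0, 1.0]] [-0.00321673  0.          0.          0.          0.        ] [[0.0007, 0.9698, 0.2437, 0.0662], [1.0, -0.0007, -0.0001, -0.0001], [0.0001, 0.2437, -0.9698, -0.1936], [0.0, 0.0, 0.0, 1.0]]
```

View pics/top0.png

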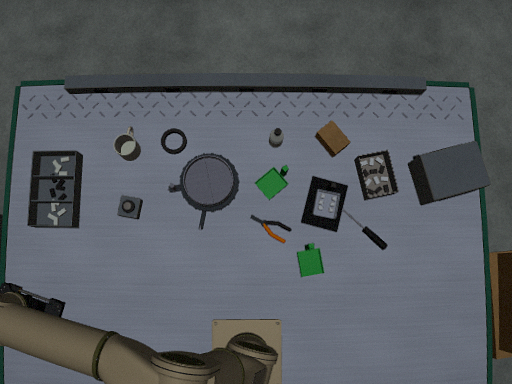

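View pics/side0.png

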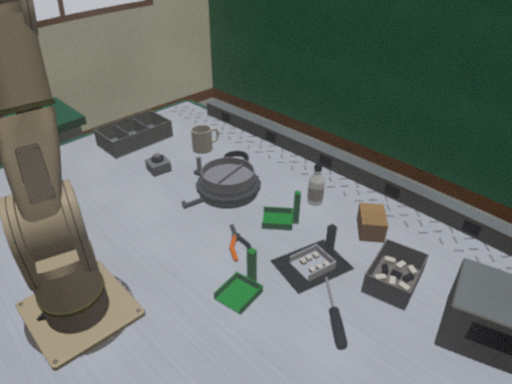

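Candidates for the scoop in the top view are the aluminium tray on the black mat at (326,205), green look-alikes at (271,182) and (311,262), and the carton of housings at (376,175). By the description I choose (326,205). The feeder is at (209,182), its post at about (172,188), the pointer fin at about (201,228) and the start button at (129,206). The side view agrees: scoop at (315,262) with its handle at (332,237).

```bash
cat > h.py <<'E'
import numpy as np,cv2
from bench import r
from scipy.spatial.transform import Rotation as R
def pose():
    s=r.read_state(); T=np.eye(4); T[:3,:3]=R.from_quat(s["eef_rot"]).as_matrix(); T[:3,3]=s["ee_pos"]; return T
def shot(n,save=None):
    T=pose(); c=r.camera(n); c=dict(c)
    if n=="wrist": c["cam_to_world"]=T@np.array(c["hand_eye"])
    if save:
        cv2.imwrite(f"pics/{save}.png",c["pixels"][:,:,::-1]); np.savez(f"pics/{save}.npz",**c)
    return c
def load(f): return dict(np.load(f"pics/{f}.npz"))
def rays(c,uv):
    p=cv2.undistortPoints(np.array(uv,float).reshape(-1,1,2),np.array(c["camera_matrix"]),np.array(c["D"]))[:,0]
    d=np.c_[p[:,0],-p[:,1],-np.ones(len(p))]@np.array(c["cam_to_world"])[:3,:3].T
    return np.array(c["cam_to_world"])[:3,3],d
def plane(c,uv,z):
    o,d=rays(c,uv); return o+d*((z-o[2])/d[:,2])[:,None]
def tri(c1,u1,c2,u2):
    o1,d1=rays(c1,[u1]);o2,d2=rays(c2,[u2]); A=np.c_[d1[0],-d2[0]]
    t=np.linalg.lstsq(A,o2-o1,rcond=None)[0]; a=o1+d1[0]*t[0];b=o2+d2[0]*t[1]
    return (a+b)/2,np.linalg.norm(a-b)
def proj(c,P):
    M=np.linalg.inv(np.array(c["cam_to_world"])); q=np.atleast_2d(P)@M[:3,:3].T+M[:3,3]
    q=q*[1,-1,-1]
    return cv2.projectPoints(q,np.zeros(3),np.zeros(3),np.array(c["camera_matrix"]),np.array(c["D"]))[0][:,0]
E
python3 - <<'E'
from h import *
t=shot("top","t1"); s=shot("side","s1")
def crop(c,x,y,w,h,f): return cv2.resize(c["pixels"][y:y+h,x:x+w,::-1],None,fx=f,fy=f,interpolation=cv2.INTER_CUBIC)
a=crop(t,155,145,100,75,4);b=crop(t,285,165,100,75,4);c=crop(s,180,140,100,75,4);d=crop(s,265,215,100,75,4)
cv2.imwrite("pics/comp1.png",np.vstack([np.hstack([a,b]),np.hstack([c,d])]))
for n,uv,z in [("feeder",(209,182),.08),("post",(172,188),.08),("fin",(201,228),.027),("scoop",(326,205),.006),("button",(129,206),.058),("mug",(126,145),.08),("tape",(174,141),.02),("bottle",(277,137),.1),("carton",(333,139),.06),("pliers",(268,229),.01)]:
    print(n,np.round(plane(t,[uv],z)[0],3))
E
```

```text
feeder [0.565 0.122 0.08 ]
post [0.545 0.244 0.08 ]
fin [0.418 0.152 0.027]
scoop [ 0.498 -0.275  0.006]
button [0.488 0.39  0.058]
mug [0.691 0.404 0.08 ]
tape [0.721 0.251 0.02 ]
bottle [ 0.713 -0.102  0.1  ]
carton [ 0.718 -0.297  0.06 ]
pliers [ 0.416 -0.074  0.01 ]
```

View pics/comp1.png

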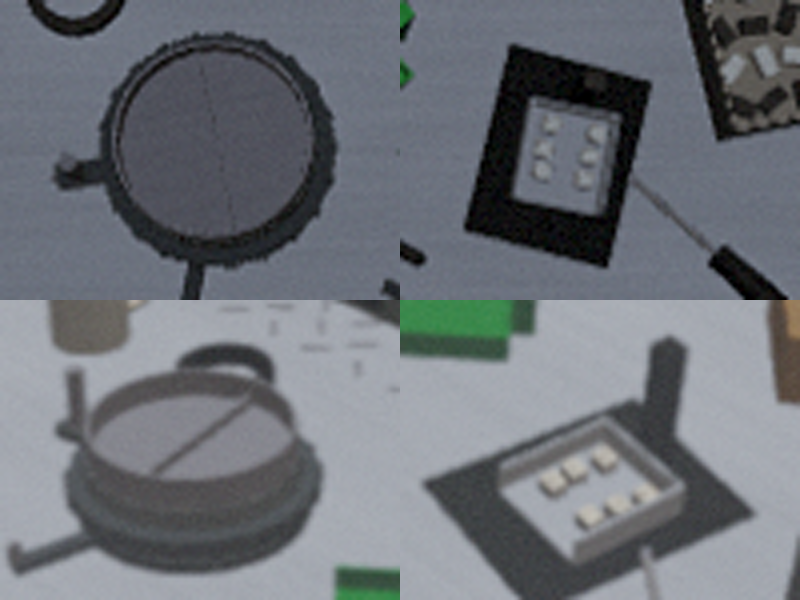

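The left crop shows the feeder: rib from crop (200,65) to (232,232), post at (66,158) and pointer bar pointing down at (190,285). The right crop confirms the aluminium scoop with six white housings, handle at (597,80) away from the robot and mouth towards it. Next I'll plan a look pose above the feeder.

```bash
cat >> h.py <<'E'
def down(a,tilt=0):
    """tool down, tool y at world angle a (rad)"""
    y=np.array([np.cos(a),np.sin(a),0]); z=np.array([0,0,-1.]); return np.c_[np.cross(y,z),y,z]
def plan(wps,claw,T0=None):
    """wps: list of (pos,Rmat,n rows): straight segments; prints rows for play_rows"""
    T=pose() if T0 is None else T0.copy(); P=[];O=[]
    for p,Rm,n in wps:
        s=T[:3,3].copy();S=T[:3,:3].copy(); rv=R.from_matrix(S.T@Rm).as_rotvec()
        for i in range(1,n+1):
            f=i/n; tp=s+(np.array(p)-s)*f; tR=S@R.from_rotvec(rv*f).as_matrix()
            dp=np.round(T[:3,:3].T@(tp-T[:3,3])/.2,3)+0; dr=np.round(R.from_matrix(T[:3,:3].T@tR).as_rotvec()/np.pi,4)+0
            if np.linalg.norm(dp)>.2501 or np.linalg.norm(dr)>.0477: print("TOO FAST",np.linalg.norm(dp)*200,np.linalg.norm(dr)*180)
            T[:3,3]+=T[:3,:3]@dp*.2; T[:3,:3]=T[:3,:3]@R.from_rotvec(dr*np.pi).as_matrix(); P.append(dp.tolist());O.append(dr.tolist())
    for i in range(0,len(P),8): print("pos",P[i:i+8],"\nrot",O[i:i+8])
    return T
E
python3 - <<'E'
from h import *
t=load("t1");s=load("s1")
for n,a,b in [("post",(171.5,184.2),(198.75,158.2)),("handle",(334.2,185),(332,226.2)),("fin",(201,228),(183.75,202))]:
    p,e=tri(t,a,s,b); print(n,p.round(3),e.round(4))
plan([([.40,.40,.30],down(np.radians(38)),7),([.55,.242,.27],down(np.radians(2)),8)],0)
E
```

```text
post [0.558 0.245 0.08 ] 0.0019
handle [ 0.551 -0.286  0.109] 0.002
fin [0.42  0.151 0.023] 0.0043
pos [[-0.193, -0.091, -0.078], [-0.201, -0.075, -0.078], [-0.206, -0.055, -0.078], [-0.211, -0.038, -0.078], [-0.213, -0.019, -0.078], [-0.213, 0.001, -0.079], [-0.213, 0.019, -0.078], [-0.136, 0.013, 0.019]] 
rot [[0.0, 0.0, 0.0282], [0.0, 0.0, 0.0283], [-0.0001, 0.0, 0.0282], [0.0, 0.0, 0.0282], [0.0, 0.0001, 0.0283], [0.0, 0.0, 0.0282], [-0.0001, 0.0, 0.0282], [0.0, 0.0, 0.025]]
pos [[-0.134, 0.024, 0.019], [-0.132, 0.034, 0.018], [-0.128, 0.044, 0.019], [-0.125, 0.054, 0.019], [-0.12, 0.064, 0.019], [-0.115, 0.074, 0.018], [-0.109, 0.082, 0.019]] 
rot [[0.0, 0.0, 0.025], [0.0, 0.0, 0.025], [0.0, 0.0, 0.025], [0.0, 0.0, 0.025], [0.0, 0.0, 0.025], [0.0, 0.0, 0.025], [0.0, 0.0, 0.025]]
```

>>> play_rows:
  claw: [0,0,0,0,0,0,0,0]
  delta_pos:
    - [-0.193,-0.091,-0.078]
    - [-0.201,-0.075,-0.078]
    - [-0.206,-0.055,-0.078]
    - [-0.211,-0.038,-0.078]
    - [-0.213,-0.019,-0.078]
    - [-0.213,0.001,-0.079]
    - [-0.213,0.019,-0.078]
    - [-0.136,0.013,0.019]
  delta_rot:
    - [0,0,0.0282]
    - [0,0,0.0283]
    - [0,0,0.0282]
    - [0,0,0.0282]
    - [0,0,0.0283]
    - [0,0,0.0282]
    - [0,0,0.0282]
    - [0,0,0.025]

```text
time: 1.05
ee_pos: [0.4221, 0.3783, 0.2992]
eef_rot: [0.477, 0.879, 0.002, 0.001]
ft_force: [0.2, 0.1, -0.4]
width: 0.0865
grip_force: 0.0
```

>>> play_rows:
  claw: [0,0,0,0,0,0,0,0]
  delta_pos:
    - [-0.134,0.024,0.019]
    - [-0.132,0.034,0.018]
    - [-0.128,0.044,0.019]
    - [-0.125,0.054,0.019]
    - [-0.12,0.064,0.019]
    - [-0.115,0.074,0.018]
    - [-0.109,0.082,0.019]
    - [0,0,0]
  delta_rot:
    - [0,0,0.025]
    - [0,0,0.025]
    - [0,0,0.025]
    - [0,0,0.025]
    - [0,0,0.025]
    - [0,0,0.025]
    - [0,0,0.025]
    - [0,0,0]

```text
time: 1.85
ee_pos: [0.553, 0.2371, 0.2695]
eef_rot: [0.699, 0.715, -0.001, 0.001]
ft_force: [1.0, -0.3, -0.2]
width: 0.0872
grip_force: 0.0
```

Run:
```python
from h import *
s=r.read_state(); print(s["time"],np.round(s["ee_pos"],4),np.round(s["eef_rot"],3),np.round(s["joint_positions"],2))
c=shot("wrist","w1"); cv2.imwrite("pics/w1b.png",cv2.resize(c["pixels"][:,:,::-1],(800,600),interpolation=cv2.INTER_CUBIC))
```

```text
1.85 [0.553  0.2371 0.2695] [ 0.699  0.715 -0.001  0.001] [-0.79  0.26  0.39  1.42 -0.09  1.49 -0.39]
```

View pics/w1b.png

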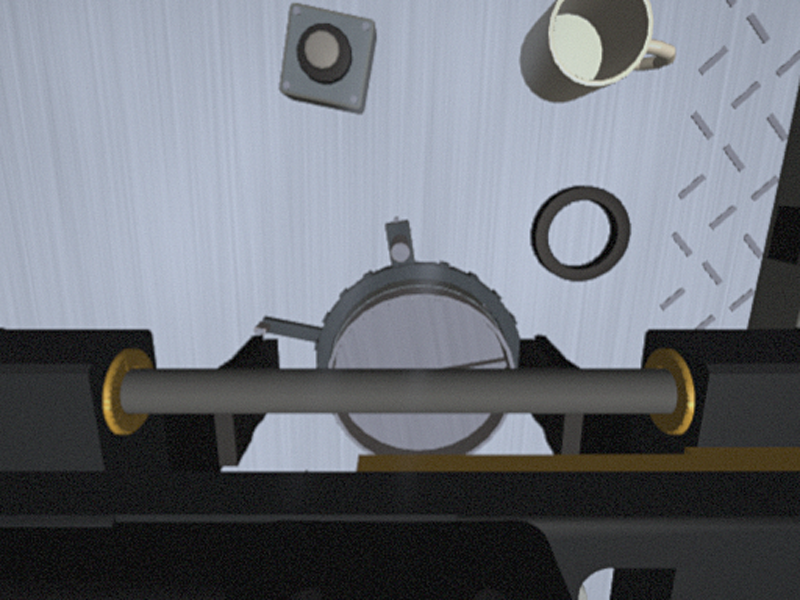

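The wrist view shows the post's top disc at about (256,160) in native pixels, the fin end at about (168,209), the button at about (206,31), and the pan partly hidden by the gripper. I'll refine these with radial edge profiles.

```bash
cat >> h.py <<'E'
from scipy.ndimage import map_coordinates
from scipy.optimize import least_squares
def circ(c,ctr,z,r0,r1,sign,angs):
    """edge points (strongest radial gradient of given sign) at height z; fitted circle"""
    g=cv2.GaussianBlur(cv2.cvtColor(c["pixels"],cv2.COLOR_RGB2GRAY),(0,0),.8).astype(float)
    rr=np.arange(r0,r1,.0005); E=[]
    for a in angs:
        P=np.c_[ctr[0]+rr*np.cos(a),ctr[1]+rr*np.sin(a),np.full(len(rr),z)]
        uv=proj(c,P); v=map_coordinates(g,[uv[:,1],uv[:,0]],order=1,mode="nearest")
        k=4; d=(v[2*k:]-v[:-2*k])*sign; i=d.argmax()
        if d[i]>12: E.append(P[i+k,:2])
    E=np.array(E); f=least_squares(lambda q:np.hypot(E[:,0]-q[0],E[:,1]-q[1])-q[2],[*ctr,(r0+r1)/2],loss="soft_l1",f_scale=.001)
    return f.x,np.median(np.abs(f.fun)),len(E)
E
python3 - <<'E'
from h import *
t=load("t1");w=load("w1"); d=np.radians
A=d(np.arange(0,360,4)); ctr=(.565,.122)
no=np.array([a for a in A if not (d(80)<a<d(105) or d(155)<a<d(180))])
print("collar top",circ(t,ctr,.036,.085,.115,1,no))
print("collar w",circ(w,ctr,.036,.09,.115,1,d(np.r_[28:80:3,106:150:3])))
print("pan rim top",circ(t,ctr,.08,.07,.095,-1,no), circ(t,ctr,.08,.07,.095,1,no))
print("pan rim w-",circ(w,ctr,.08,.07,.095,-1,d(np.arange(20,160,3))))
print("pan rim w+",circ(w,ctr,.08,.07,.095,1,d(np.arange(20,160,3))))
# native crops of w1: post/fin/button
px=w["pixels"][:,:,::-1]
def cr(x,y,w_,h_,f): return cv2.resize(px[y:y+h_,x:x+w_],None,fx=f,fy=f,interpolation=cv2.INTER_CUBIC)
cv2.imwrite("pics/c2.png",np.hstack([cr(231,130,50,50,8),cr(150,185,50,50,8)]))
for n,uv,z in [("post",(256,160),.088),("fin",(168,209),.027),("button",(206,31),.058)]: print(n,plane(w,[uv],z)[0].round(4))
print("post tri",tri(w,(256,160),load("t1"),(171.5,184.2)))
# button circle
b=plane(w,[(206,31)],.058)[0][:2]
print("button",circ(w,b,.058,.008,.020,-1,A), circ(t,b,.058,.008,.02,-1,A))
p=plane(w,[(256,160)],.088)[0][:2]
print("post disc",circ(w,p,.088,.004,.013,-1,A))
E
```

```text
collar top (array([0.57373099, 0.12653636, 0.10064555]), np.float64(0.000849617926139426), 78)
collar w (array([0.57479165, 0.12977509, 0.09883729]), np.float64(0.0009692134722934787), 33)
pan rim top (array([0.56901503, 0.12442071, 0.0779366 ]), np.float64(0.0012359616956015146), 78) (array([0.56407576, 0.12129202, 0.09180182]), np.float64(0.0004115384444544831), 34)
pan rim w- (array([0.57462301, 0.12787632, 0.08087188]), np.float64(0.0003241374955273296), 47)
pan rim w+ (array([0.5653168 , 0.12168618, 0.09011872]), np.float64(0.0012136855942804572), 22)
post [0.5544 0.2456 0.088 ]
fin [0.4245 0.1588 0.027 ]
button [0.49   0.3973 0.058 ]
post tri (array([0.5552836 , 0.24513513, 0.08781526]), np.float64(0.001955024396107069))
button (array([0.48946818, 0.39693071, 0.01311303]), np.float64(0.00013165340294456554), 90) (array([0.48971474, 0.39731704, 0.01227161]), np.float64(0.0004573973955601003), 90)
post disc (array([0.554501  , 0.24416228, 0.00707576]), np.float64(0.0004064392890707827), 89)
```

View pics/c2.png

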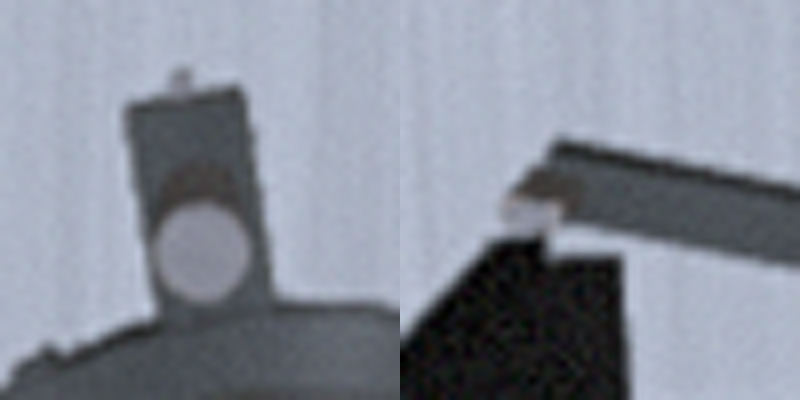

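The post's top disc is at native (256,161) with the ear's tick just beyond it, and the fin top is near (166.5,211.5). Feeder centre comes out at about (0.574,0.128) and the post stands at about 99.5° around it. Now the grasp on the post.

Run:
```python
from h import *
t=load("t1");w=load("w1"); C=np.array([.574,.128]); ang=lambda v:np.degrees(np.arctan2(v[1],v[0]))
f=plane(w,[(166.5,211.3)],.027)[0][:2]; print("fin w",f,ang(f-C),np.linalg.norm(f-C))
f=plane(t,[(201,228)],.024)[0][:2]; print("fin t",f,ang(f-C))
b=plane(w,[(150+560/8-50,185+140/8),(150+800/8-50,185+190/8)],.0)[:,:2]; b2=plane(w,[(150+570/8-50,185+225/8),(150+800/8-50,185+265/8)],.01)[:,:2]
print("bar edges",ang(b[0]-b[1]),ang(b2[0]-b2[1]))
q=plane(t,[(205,161.25),(213,203)],.065)[:,:2]; print("rib",q,ang(q[0]-q[1]))
plan([([.5545,.2445,.13],down(np.radians(9.5)),4),([.5545,.2445,.056],down(np.radians(9.5)),3)],0)
```

```text
fin w [0.42207434 0.15513126] 169.87471640741038 0.1543292349170871
fin t [0.4182135  0.15191104] 171.27399793320245
bar edges 168.9449967359308 170.8875501113233
rib [[0.63815632 0.13789502]
 [0.49727244 0.10958932]] 11.360339690186247
pos [[0.006, 0.004, 0.175], [0.007, 0.003, 0.174], [0.006, 0.004, 0.175], [0.006, 0.005, 0.175], [0.0, 0.0, 0.123], [0.0, 0.0, 0.123], [0.0, 0.0, 0.124]] 
rot [[0.0, 0.0001, -0.0109], [-0.0001, 0.0001, -0.011], [0.0, 0.0001, -0.0109], [0.0, 0.0001, -0.0109], [0.0, 0.0, 0.0], [0.0, 0.0, 0.0], [0.0, 0.0, 0.0]]
```

>>> play_rows:
  claw: [0,0,0,0,0,0,0,0]
  delta_pos:
    - [0.006,0.004,0.175]
    - [0.007,0.003,0.174]
    - [0.006,0.004,0.175]
    - [0.006,0.005,0.175]
    - [0,0,0.123]
    - [0,0,0.123]
    - [0,0,0.124]
    - [0,0,0]
  delta_rot:
    - [0,0,-0.0109]
    - [0,0,-0.011]
    - [0,0,-0.0109]
    - [0,0,-0.0109]
    - [0,0,0]
    - [0,0,0]
    - [0,0,0]
    - [0,0,0]

```text
time: 2.7
ee_pos: [0.5506, 0.2471, 0.0532]
eef_rot: [0.644, 0.765, -0.003, -0.001]
ft_force: [-0.6, -0.4, 0.4]
width: 0.0871
grip_force: 0.0
```

>>> play_rows:
  claw: [1,1,1,1,1,1,1,1]
  delta_pos:
    - [0,0,0]
    - [0,0,0]
    - [0,0,0]
    - [0,0,0]
    - [0,0,0]
    - [0,0,0]
    - [0,0,0]
    - [0,0,0]
  delta_rot:
    - [0,0,0]
    - [0,0,0]
    - [0,0,0]
    - [0,0,0]
    - [0,0,0]
    - [0,0,0]
    - [0,0,0]
    - [0,0,0]
  squeeze: 15

```text
time: 3.5
ee_pos: [0.5528, 0.2474, 0.0565]
eef_rot: [0.644, 0.765, 0.0, -0.0]
ft_force: [0.2, 0.1, 0.2]
width: 0.0308
grip_force: 0.0
```

Run:
```python
from h import *
s=r.read_state(); print(s["time"],np.round(s["ee_pos"],4),s["width"],s["grip_force"],s["ft_force"])
C=np.array([.574,.128]); v=s["ee_pos"][:2]-C; a0=np.arctan2(v[1],v[0]); print(np.degrees(a0),np.linalg.norm(v))
w=load("w1")
# also plan arc: radius .12 about C from a0 to 169.5 deg
a1=np.radians(169.5); n=20; wps=[]
for i in range(1,n+1):
    a=a0+(a1-a0)*i/n; rad=np.linalg.norm(v)
    wps.append(([*(C+rad*np.array([np.cos(a),np.sin(a)])),s["ee_pos"][2]],down(a-np.pi/2),1))
plan(wps,1)
```

```text
3.5 [0.5528 0.2474 0.0565] 0.030752463887847484 0.0 [0.22055759 0.08786003 0.21417929]
100.0525452065474 0.12130379328216746
pos [[-0.001, -0.037, 0.0], [-0.001, -0.036, 0.0], [-0.001, -0.037, 0.0], [-0.002, -0.037, 0.0], [-0.001, -0.037, 0.0], [-0.001, -0.036, 0.0], [-0.001, -0.037, 0.0], [-0.001, -0.037, 0.0]] 
rot [[0.0, 0.0, -0.0203], [0.0, 0.0, -0.0193], [0.0, 0.0, -0.0193], [0.0, 0.0, -0.0193], [0.0, 0.0, -0.0193], [0.0, 0.0, -0.0193], [0.0, 0.0, -0.0193], [0.0, 0.0, -0.0193]]
pos [[-0.001, -0.037, 0.0], [-0.001, -0.036, 0.0], [-0.001, -0.037, 0.0], [-0.001, -0.037, 0.0], [-0.002, -0.037, 0.0], [-0.001, -0.036, 0.0], [-0.001, -0.037, 0.0], [-0.001, -0.037, 0.0]] 
rot [[0.0, 0.0, -0.0193], [0.0, 0.0, -0.0193], [0.0, 0.0, -0.0192], [0.0, 0.0, -0.0193], [0.0, 0.0, -0.0193], [0.0, 0.0, -0.0193], [0.0, 0.0, -0.0193], [0.0, 0.0, -0.0193]]
pos [[-0.001, -0.036, 0.0], [-0.001, -0.037, 0.0], [-0.001, -0.037, 0.0], [-0.001, -0.037, 0.0]] 
rot [[0.0, 0.0, -0.0193], [0.0, 0.0, -0.0193], [0.0, 0.0, -0.0193], [0.0, 0.0, -0.0193]]
```

>>> play_rows:
  claw: [1,1,1,1,1]
  delta_pos:
    - [0,0,0]
    - [0,0,0]
    - [0,0,0]
    - [0,0,0]
    - [0,0,0]
  delta_rot:
    - [0,0,0]
    - [0,0,0]
    - [0,0,0]
    - [0,0,0]
    - [0,0,0]

```text
time: 4.0
ee_pos: [0.5531, 0.2476, 0.0569]
eef_rot: [0.644, 0.765, 0.0, 0.0]
ft_force: [0.2, -0.1, 4.7]
width: 0.0009
grip_force: 2.2
```

Run:
```python
from h import *
s=r.read_state(); print(s["time"],np.round(s["ee_pos"],4),s["width"],s["grip_force"],s["ft_force"])
```

```text
4.0 [0.5531 0.2476 0.0569] 0.0009188124931115787 2.1532052571274107 [ 0.23575473 -0.07185486  4.67358601]
```

Run:
```python
from h import *
c=shot("wrist","w2"); s=shot("side","s2"); t=shot("top","t2")
a=cv2.resize(c["pixels"][60:300,100:420,::-1],(800,600))[:,:400*2]
b=lambda c,x,y,w,h,W,H: cv2.resize(c["pixels"][y:y+h,x:x+w,::-1],(W,H),interpolation=cv2.INTER_CUBIC)
cv2.imwrite("pics/c3.png",np.vstack([b(c,130,60,240,90,800,300),np.hstack([b(s,160,110,120,90,400,300),b(t,150,130,120,90,400,300)])]))
```

```text
(no output)
```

View pics/c3.png

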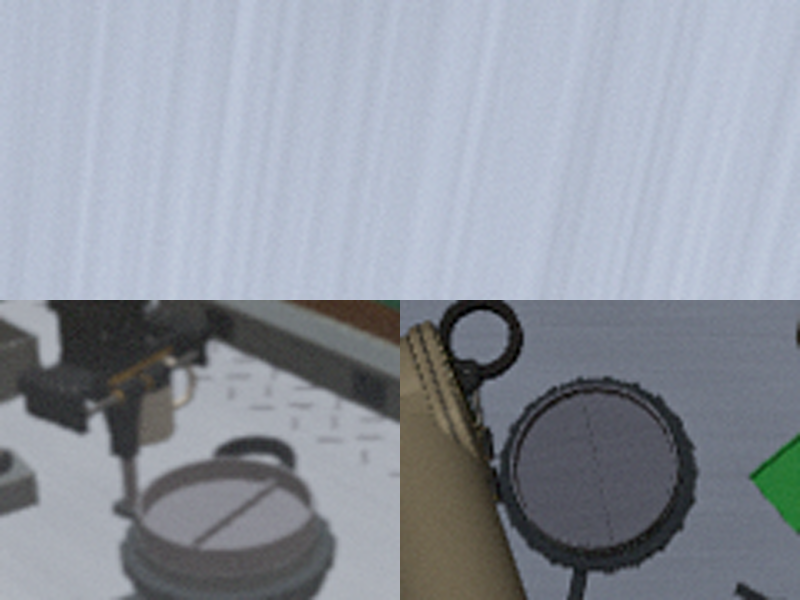

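Run:
```python
from h import *
s=load("s2"); t=load("t2"); T=pose(); st=r.read_state()
print("state",st["time"],st["ee_pos"],st["width"],st["joint_positions"])
print("tcp side",proj(s,T[:3,3]),"tcp top",proj(t,T[:3,3]), "+30mm",proj(s,T[:3,3]+[0,0,.03]))
print("post top est, bottom, side",proj(s,[[.5545,.2445,.088],[.5545,.2445,.033],[.574,.128,.08]]))
```

```text
state 4.15 [0.55310349 0.2476006  0.05691796] 0.00019138519343702738 [-0.76217705  0.40566966  0.3315337   1.68511297 -0.14681136  1.07452441
 -0.21342325]
tcp side [[197.30020019 164.80568283]] tcp top [[172.02785666 186.74009089]] +30mm [[196.61122084 156.76078545]]
post top est, bottom, side [[197.52090513 156.64957478]
 [198.75729205 171.27519437]
 [226.06029981 169.8402674 ]]
```

Run:
```python
from h import *
w=load("w2"); s=load("s2"); print(proj(w,[[.5545,.2445,.088],[.5545,.2445,.033],[.5531,.2476,.057]]))
im=w["pixels"][100:384,100:420,::-1]
b=lambda c,x,y,w,h,W,H: cv2.resize(c["pixels"][y:y+h,x:x+w,::-1],(W,H),interpolation=cv2.INTER_CUBIC)
cv2.imwrite("pics/c4.png",np.hstack([b(w,130,110,250,274,500,548),b(s,175,130,50,91,300,548)]))
```

```text
[[256.16113977 237.20311369]
 [255.7968885  208.03663619]
 [254.67410503 214.24206332]]
```

View pics/c4.png

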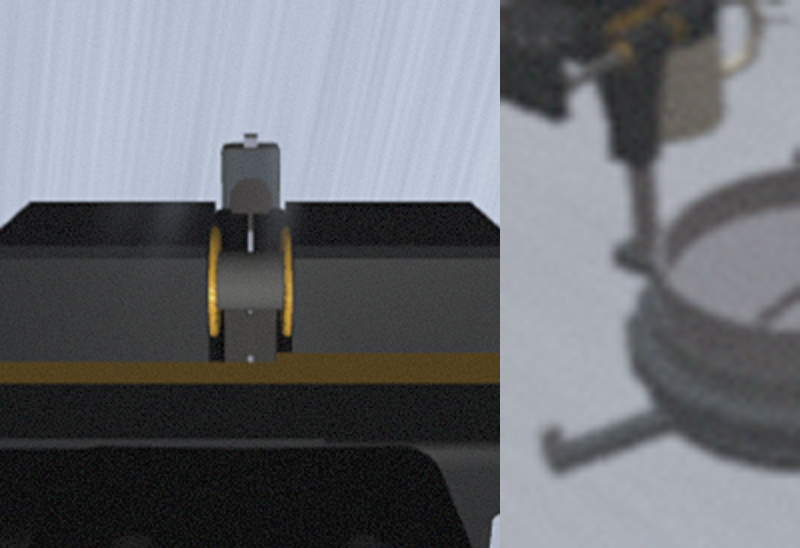

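The wrist crop shows the shut tips at about (255,216), with the post base in front of and below them. The side crop shows the whole post, from (197.5,156.7) to (198.5,171), below the finger ends. So the fingers closed just on top of the post: the real tips sit about 30 mm higher than the reported TCP. I'll lift, open and go 25 mm deeper as a test. If I'm wrong, the fingers only straddle the 22 mm ear.

>>> play_rows:
  claw: [0.3,0.3,0.3,0.3,0.3,0.3,0.3,0.3]
  delta_pos:
    - [0,0,-0.1]
    - [0,0,0]
    - [0,0,0]
    - [0,0,0]
    - [0,0,0]
    - [0,0,0]
    - [0,0,0]
    - [0,0,0]
  delta_rot:
    - [0,0,0]
    - [0,0,0]
    - [0,0,0]
    - [0,0,0]
    - [0,0,0]
    - [0,0,0]
    - [0,0,0]
    - [0,0,0]

```text
time: 4.95
ee_pos: [0.5528, 0.2474, 0.0764]
eef_rot: [0.644, 0.765, -0.0, -0.0]
ft_force: [-0.4, 1.2, 0.1]
width: 0.0555
grip_force: 0.0
```

Run:
```python
from h import *
s=r.read_state(); print(s["time"],s["ee_pos"],s["width"],s["ft_force"])
c=shot("wrist","w3"); sd=shot("side","s3")
b=lambda c,x,y,w,h,W,H: cv2.resize(c["pixels"][y:y+h,x:x+w,::-1],(W,H),interpolation=cv2.INTER_CUBIC)
cv2.imwrite("pics/c5.png",np.hstack([b(c,130,110,250,274,500,548),b(sd,175,120,50,91,300,548)]))
for z in (.05,.087): print(proj(sd,[s["ee_pos"][0],s["ee_pos"][1],s["ee_pos"][2]]))
```

```text
4.95 [0.55279457 0.24740097 0.07639045] 0.055491385517033365 [-0.44586231  1.21311737  0.06655775]
[[196.81683445 159.66074343]]
[[196.81683445 159.66074343]]
```

View pics/c5.png

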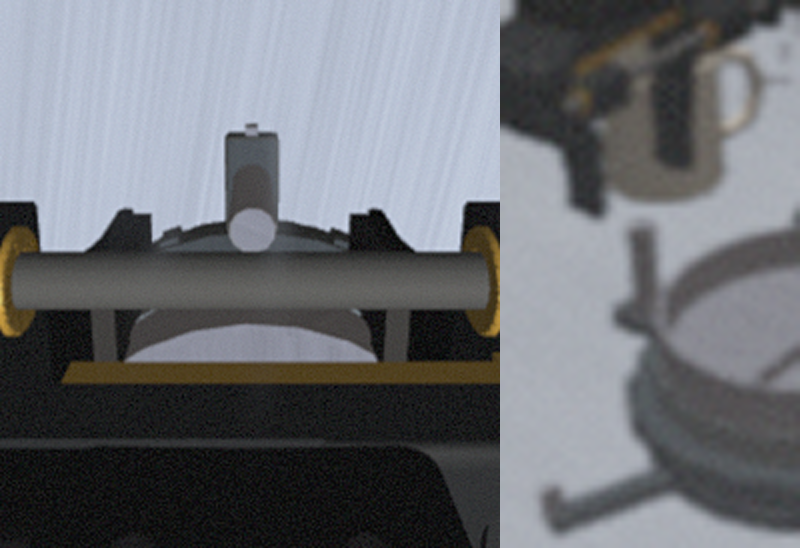

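Both tips are visible: native side pixels (189,155) and (205,147.5), wrist row about 215. The post top, at wrist (256,224), is centred between them. I'll triangulate the tip midpoint to get the true tool offset.

Run:
```python
from h import *
w=load("w3"); s=load("s3"); T=pose()
print(T[:3,3])
for a,b in [((192.5,215),(189.2,155)),((315,215),(205,147.5)),((254.5,215),(197.1,151.2))]:
    p,e=tri(w,a,s,b); print(p,e,"tool",T[:3,:3].T@(p-T[:3,3]))
print("post",tri(w,(256,224),s,(175+142/6,120+228/6)), plane(w,[(256,224)],.088))
print(R.from_matrix(T[:3,:3]).as_quat(), np.degrees(np.arctan2(T[1,1],T[0,1])))
plan([([.5545,.2450,.028],T[:3,:3],4)],0)
```

```text
[0.55283355 0.24744587 0.07651994]
[0.51997396 0.24810072 0.10532806] 0.00898401222433066 tool [ 0.00627759 -0.03226085 -0.0288083 ]
[0.59144696 0.25821081 0.09952885] 0.010383195112705447 tool [ 0.00399227  0.03988736 -0.0230076 ]
[0.55528564 0.25320458 0.10258789] 0.009374352419481076 tool [ 0.00525583  0.00340308 -0.02606739]
post (array([0.55553652, 0.24244341, 0.08291886]), np.float64(0.002621012577920936)) [[0.55404286 0.24504516 0.088     ]]
[ 6.43689006e-01  7.65287175e-01  3.84892355e-05 -2.74189355e-05] 9.86509445030245
pos [[-0.003, 0.002, 0.061], [-0.004, 0.001, 0.06], [-0.003, 0.002, 0.061], [-0.003, 0.001, 0.061]] 
rot [[0.0, 0.0, 0.0], [0.0, 0.0, 0.0], [0.0, 0.0, 0.0], [0.0, 0.0, 0.0]]
```

>>> play_rows:
  claw: [0.3,0.3,0.3,0.3,0.3,1,1,1]
  delta_pos:
    - [-0.003,0.002,0.061]
    - [-0.004,0.001,0.06]
    - [-0.003,0.002,0.061]
    - [-0.003,0.001,0.061]
    - [0,0,0]
    - [0,0,0]
    - [0,0,0]
    - [0,0,0]
  delta_rot:
    - [0,0,0]
    - [0,0,0]
    - [0,0,0]
    - [0,0,0]
    - [0,0,0]
    - [0,0,0]
    - [0,0,0]
    - [0,0,0]

```text
time: 5.85
ee_pos: [0.5549, 0.2453, 0.0286]
eef_rot: [0.644, 0.765, 0.001, 0.0]
ft_force: [-0.3, -0.2, 0.3]
width: 0.0444
grip_force: 0.0
```

>>> play_rows:
  claw: [1,1,1,1,1,1]
  delta_pos:
    - [0,0,0]
    - [0,0,0]
    - [0,0,0]
    - [0,0,0]
    - [0,0,0]
    - [0,0,0]
  delta_rot:
    - [0,0,0]
    - [0,0,0]
    - [0,0,0]
    - [0,0,0]
    - [0,0,0]
    - [0,0,0]

```text
time: 6.45
ee_pos: [0.5544, 0.2451, 0.028]
eef_rot: [0.644, 0.765, 0.0, -0.0]
ft_force: [0.4, -0.5, 1.6]
width: 0.0156
grip_force: 15.0
```

Run:
```python
from h import *
s=r.read_state(); print(s["time"],np.round(s["ee_pos"],4),s["width"],s["grip_force"],s["ft_force"])
C=np.array([.574,.128]); v=s["ee_pos"][:2]-C; a0=np.arctan2(v[1],v[0]); print(np.degrees(a0),np.linalg.norm(v))
T=pose(); y0=np.arctan2(T[1,1],T[0,1])
a1=np.radians(169.5); n=24; wps=[]; rad=np.linalg.norm(v)
for i in range(1,n+1):
    a=a0+(a1-a0)*i/n
    wps.append(([*(C+rad*np.array([np.cos(a),np.sin(a)])),s["ee_pos"][2]],down(y0+a-a0),1))
plan(wps,1)
```

```text
6.45 [0.5544 0.2451 0.028 ] 0.015623821345015904 14.99978054780513 [ 0.38726519 -0.45109793  1.56389857]
99.4776815992768 0.11874698136171001
pos [[-0.001, -0.03, 0.0], [0.0, -0.03, 0.0], [-0.001, -0.031, 0.0], [0.0, -0.03, 0.0], [-0.001, -0.03, 0.0], [0.0, -0.03, 0.0], [-0.001, -0.031, 0.0], [-0.001, -0.03, 0.0]] 
rot [[0.0, -0.0001, -0.0162], [0.0, 0.0, -0.0162], [0.0, 0.0, -0.0162], [0.0, 0.0, -0.0162], [0.0, 0.0, -0.0162], [0.0, 0.0, -0.0163], [0.0, 0.0, -0.0162], [0.0, 0.0, -0.0162]]
pos [[0.0, -0.03, 0.0], [-0.001, -0.03, 0.0], [0.0, -0.03, 0.0], [-0.001, -0.031, 0.0], [0.0, -0.03, 0.0], [-0.001, -0.03, 0.0], [0.0, -0.03, 0.0], [-0.001, -0.031, 0.0]] 
rot [[0.0, 0.0, -0.0162], [0.0, 0.0, -0.0162], [0.0, 0.0, -0.0162], [0.0, 0.0, -0.0162], [0.0, 0.0, -0.0162], [0.0, 0.0, -0.0162], [0.0, 0.0, -0.0162], [0.0, 0.0, -0.0162]]
pos [[-0.001, -0.03, 0.0], [0.0, -0.03, 0.0], [-0.001, -0.03, 0.0], [0.0, -0.03, 0.0], [-0.001, -0.031, 0.0], [0.0, -0.03, 0.0], [-0.001, -0.03, 0.0], [-0.001, -0.03, 0.0]] 
rot [[0.0, 0.0, -0.0163], [0.0, 0.0, -0.0162], [0.0, 0.0, -0.0162], [0.0, 0.0, -0.0162], [0.0, 0.0, -0.0162], [0.0, 0.0, -0.0162], [0.0, 0.0, -0.0162], [0.0, 0.0, -0.0162]]
```

>>> play_rows:
  claw: [1,1,1,1,1,1,1,1]
  delta_pos:
    - [-0.001,-0.03,0]
    - [0,-0.03,0]
    - [-0.001,-0.031,0]
    - [0,-0.03,0]
    - [-0.001,-0.03,0]
    - [0,-0.03,0]
    - [-0.001,-0.031,0]
    - [-0.001,-0.03,0]
  delta_rot:
    - [0,0,-0.0162]
    - [0,0,-0.0162]
    - [0,0,-0.0162]
    - [0,0,-0.0162]
    - [0,0,-0.0162]
    - [0,0,-0.0163]
    - [0,0,-0.0162]
    - [0,0,-0.0162]

```text
time: 7.25
ee_pos: [0.5098, 0.2276, 0.028]
eef_rot: [0.475, 0.88, 0.0, 0.0]
ft_force: [1.5, 0.2, -1.3]
width: 0.0158
grip_force: 15.0
```

>>> play_rows:
  claw: [1,1,1,1,1,1,1,1]
  delta_pos:
    - [0,-0.03,0]
    - [-0.001,-0.03,0]
    - [0,-0.03,0]
    - [-0.001,-0.031,0]
    - [0,-0.03,0]
    - [-0.001,-0.03,0]
    - [0,-0.03,0]
    - [-0.001,-0.031,0]
  delta_rot:
    - [0,0,-0.0162]
    - [0,0,-0.0162]
    - [0,0,-0.0162]
    - [0,0,-0.0162]
    - [0,0,-0.0162]
    - [0,0,-0.0162]
    - [0,0,-0.0162]
    - [0,0,-0.0162]

```text
time: 8.05
ee_pos: [0.4754, 0.194, 0.028]
eef_rot: [0.287, 0.958, 0.0, 0.0]
ft_force: [1.8, 0.9, -1.3]
width: 0.0157
grip_force: 15.0
```

>>> play_rows:
  claw: [1,1,1,1,1,1]
  delta_pos:
    - [-0.001,-0.03,0]
    - [0,-0.03,0]
    - [-0.001,-0.03,0]
    - [0,-0.03,0]
    - [0,0,0]
    - [0,0,0]
  delta_rot:
    - [0,0,-0.0162]
    - [0,0,-0.0162]
    - [0,0,-0.0162]
    - [0,0,-0.0162]
    - [0,0,0]
    - [0,0,0]

```text
time: 8.65
ee_pos: [0.4638, 0.1726, 0.0279]
eef_rot: [0.19, 0.982, -0.0, -0.0]
ft_force: [-3.1, -2.0, 2.2]
width: 0.0154
grip_force: 15.0
```

Run:
```python
from h import *
s=r.read_state(); C=np.array([.574,.128]); v=s["ee_pos"][:2]-C
print(s["time"],s["ee_pos"],s["width"],s["ft_force"],np.degrees(np.arctan2(v[1],v[0])),np.linalg.norm(v),np.round(s["joint_positions"],2))
T=pose(); print(np.degrees(np.arctan2(T[1,1],T[0,1])))
c=shot("wrist","w4");t=shot("top","t4");sd=shot("side","s4")
b=lambda c,x,y,w,h,W,H: cv2.resize(c["pixels"][y:y+h,x:x+w,::-1],(W,H),interpolation=cv2.INTER_CUBIC)
cv2.imwrite("pics/c6.png",np.hstack([b(c,130,60,250,250,550,550),b(sd,165,150,50,110,250,550)]))
```

```text
8.65 [0.46380405 0.17258427 0.02793817] 0.015393086049368005 [-3.08325407 -2.02608848  2.23263816] 157.97219458272286 0.11887348406759385 [-0.62  0.21  0.19  1.99 -0.05  0.95  0.78]
68.09202263254714
```

View pics/c6.png

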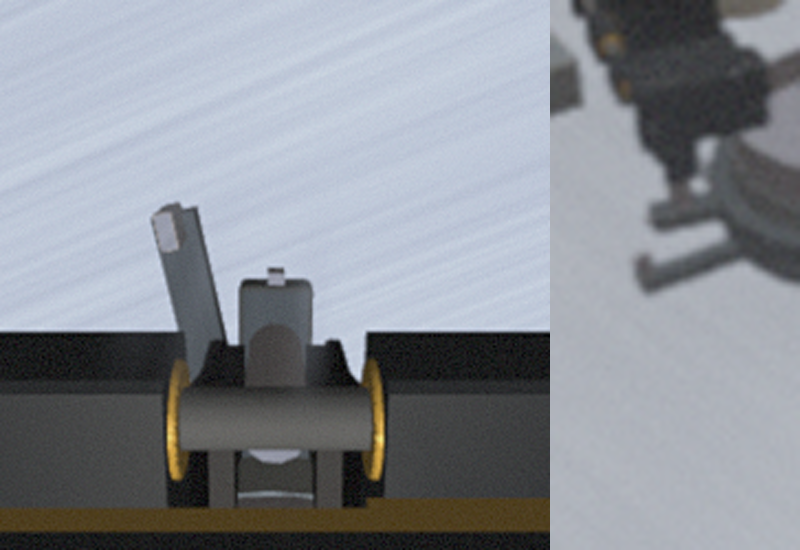

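The pointer fin's top is at wrist native (206,164.5) and the ear's tick at (255.5,186). I'll compute the remaining angle about the axis.

Run:
```python
from h import *
w=load("w4"); C=np.array([.574,.128]); ang=lambda p:(np.degrees(np.arctan2(p[1]-C[1],p[0]-C[0])),np.hypot(p[0]-C[0],p[1]-C[1]))
P=lambda u,v:(130+u/2.2,60+v/2.2)
for n,u,z in [("fin",(167,231),.027),("tick",(276,276),.033),("tick",(276,276),.030),("post outer base",(275,326),.033),("barR",(197,208),.010),("barR2",(224,340),.010),("barL",(180,335),.010)]:
    p=plane(w,[P(*u)],z)[0]; print(n,p.round(4),np.round(ang(p),4))
# refit centre using collar arc & pan rim in w1 with other heights
w1=load("w1");d=np.radians
print(circ(w1,C,.036,.09,.110,1,d(np.r_[28:80:3,112:150:3])))
s=r.read_state(); v=s["ee_pos"][:2]-C; rad=np.linalg.norm(v); a0=np.arctan2(v[1],v[0]); T=pose(); y0=np.arctan2(T[1,1],T[0,1])
for a1 in (169.5,):
  a1=d(a1);n=6
  plan([([*(C+rad*np.array([np.cos(a),np.sin(a)])),s["ee_pos"][2]],down(y0+a-a0),1) for a in a0+(a1-a0)*np.arange(1,n+1)/n],1)
```

```text
fin [0.4211 0.1556 0.027 ] [1.697575e+02 1.553000e-01]
tick [0.4444 0.1808 0.033 ] [1.578329e+02 1.400000e-01]
tick [0.445  0.1806 0.03  ] [1.578293e+02 1.393000e-01]
post outer base [0.4583 0.1749 0.033 ] [1.579282e+02 1.248000e-01]
barR [0.4196 0.1638 0.01  ] [1.669415e+02 1.585000e-01]
barR2 [0.4634 0.1546 0.01  ] [1.664827e+02 1.138000e-01]
barL [0.4563 0.1417 0.01  ] [1.733555e+02 1.185000e-01]
(array([0.5748127 , 0.13106648, 0.09776362]), np.float64(0.0009227066698055952), 31)
pos [[0.0, -0.02, 0.0], [0.0, -0.02, 0.0], [-0.001, -0.021, 0.0], [0.0, -0.02, 0.0], [0.0, -0.02, 0.0], [0.0, -0.02, 0.0]] 
rot [[-0.0001, -0.0001, -0.0108], [0.0, 0.0, -0.0108], [0.0, 0.0, -0.0108], [0.0, 0.0, -0.0109], [0.0, 0.0, -0.0108], [0.0, 0.0, -0.0108]]
```

>>> play_rows:
  claw: [1,1,1,1,1,1,1,1]
  delta_pos:
    - [0,-0.021,0]
    - [0,-0.021,0]
    - [-0.001,-0.021,0]
    - [0,-0.021,0]
    - [0,-0.021,0]
    - [-0.001,-0.019,0]
    - [0,0,0]
    - [0,0,0]
  delta_rot:
    - [0,0,-0.011]
    - [0,0,-0.011]
    - [0,0,-0.011]
    - [0,0,-0.011]
    - [0,0,-0.011]
    - [0,0,-0.011]
    - [0,0,0]
    - [0,0,0]

```text
time: 9.6
ee_pos: [0.4568, 0.1492, 0.0279]
eef_rot: [0.087, 0.996, -0.0, -0.0]
ft_force: [-5.7, -1.3, 4.4]
width: 0.0158
grip_force: 15.0
```

Run:
```python
from h import *
s=r.read_state(); C=np.array([.574,.128]); v=s["ee_pos"][:2]-C
print(s["time"],s["ee_pos"],s["width"],s["ft_force"],np.degrees(np.arctan2(v[1],v[0])),np.linalg.norm(v))
w=shot("wrist","w5")
# fin & tick: bright blobs near predicted pixels
f,t=proj(w,[.4211,.1556,.027])[0],proj(w,[*(C+.14*np.array([np.cos(np.radians(169.9)),np.sin(np.radians(169.9))])),.033])[0]
print("pred fin",f,"tick",t)
g=cv2.cvtColor(w["pixels"],cv2.COLOR_RGB2GRAY)
for y in range(int(f[1])-9,int(f[1])+24): print(y,g[y,int(f[0])-18:int(f[0])+19].tolist())
```

```text
9.6 [0.45682108 0.14918985 0.0279176 ] 0.015832016158876805 [-5.68616385 -1.27909311  4.44385635] 169.74978928986297 0.11907942659965899
pred fin [255.06676092 160.38827769] tick [254.43943735 185.76768881]
151 [198, 200, 198, 200, 200, 200, 203, 160, 110, 95, 98, 96, 101, 100, 108, 109, 108, 109, 106, 105, 105, 94, 114, 123, 123, 121, 125, 180, 201, 199, 196, 194, 193, 192, 195, 194, 194]
152 [200, 199, 199, 199, 202, 200, 205, 140, 76, 64, 63, 65, 66, 119, 150, 151, 147, 146, 141, 143, 144, 117, 79, 64, 59, 61, 71, 160, 193, 194, 195, 198, 191, 195, 196, 192, 194]
153 [199, 197, 197, 200, 196, 200, 197, 145, 92, 79, 85, 77, 75, 134, 158, 154, 154, 153, 155, 151, 151, 139, 97, 74, 76, 76, 84, 149, 190, 196, 193, 193, 194, 194, 194, 193, 192]
154 [195, 197, 197, 195, 196, 200, 196, 146, 96, 89, 89, 82, 77, 134, 156, 152, 152, 150, 152, 151, 151, 143, 108, 88, 86, 88, 91, 155, 187, 196, 194, 192, 195, 194, 191, 194, 193]
155 [195, 196, 195, 191, 196, 194, 200, 147, 95, 88, 85, 85, 76, 129, 153, 150, 150, 153, 152, 153, 152, 136, 100, 88, 95, 91, 92, 156, 191, 195, 197, 192, 192, 194, 
[... 4238 characters left out ...]
1, 192, 191]
180 [203, 200, 202, 201, 202, 204, 208, 153, 93, 79, 85, 85, 84, 89, 85, 87, 84, 88, 89, 91, 88, 87, 93, 90, 93, 89, 117, 181, 199, 195, 195, 193, 194, 190, 191, 191, 190]
181 [202, 200, 200, 201, 200, 203, 202, 148, 95, 80, 85, 85, 90, 87, 85, 79, 76, 82, 80, 80, 78, 83, 80, 92, 94, 93, 110, 181, 193, 190, 189, 189, 188, 189, 191, 188, 193]
182 [197, 200, 200, 200, 199, 202, 203, 151, 92, 83, 83, 87, 86, 89, 83, 71, 73, 70, 64, 71, 70, 68, 78, 88, 89, 92, 113, 179, 192, 189, 189, 190, 188, 187, 190, 185, 187]
183 [197, 200, 197, 196, 198, 200, 204, 149, 94, 84, 84, 89, 89, 85, 80, 83, 81, 79, 85, 80, 81, 82, 88, 91, 93, 90, 114, 178, 199, 194, 192, 193, 193, 190, 191, 193, 194]
```

The fin is centred on column 253.7 and the bar on 254.0. The ear's tick is at about 255 and the tool's mid-plane at 254.8, so the post lines up with the pointer to about 0.3°. Now I'll release, lift and move over the scoop.

Run:
```python
from h import *
T=pose(); d=np.radians
plan([([.457,.149,.24],T[:3,:3],5),([.50,-.06,.25],down(d(33)),7),([.52,-.255,.25],down(d(-13)),7)],0)
```

```text
pos [[0.0, 0.0, -0.212], [0.0, 0.0, -0.212], [0.0, -0.001, -0.212], [0.0, 0.0, -0.212], [0.0, 0.0, -0.212], [-0.056, -0.142, -0.007], [-0.072, -0.134, -0.007], [-0.088, -0.125, -0.008]] 
rot [[0.0, 0.0, 0.0], [0.0, 0.0, 0.0], [0.0, 0.0, 0.0], [0.0, 0.0, 0.0], [0.0, 0.0, 0.0], [0.0, 0.0, 0.0373], [-0.0001, -0.0001, 0.0373], [0.0, 0.0, 0.0373]]
pos [[-0.101, -0.113, -0.007], [-0.115, -0.101, -0.007], [-0.125, -0.087, -0.007], [-0.134, -0.072, -0.007], [-0.125, -0.064, 0.0], [-0.131, -0.049, 0.0], [-0.136, -0.034, 0.0], [-0.139, -0.018, 0.0]] 
rot [[0.0, 0.0, 0.0373], [0.0, 0.0, 0.0373], [-0.0001, -0.0001, 0.0373], [0.0, 0.0, 0.0374], [0.0, 0.0, 0.0365], [0.0, 0.0, 0.0365], [0.0, 0.0, 0.0365], [0.0, 0.0, 0.0365]]
pos [[-0.14, -0.002, 0.0], [-0.139, 0.014, 0.0], [-0.137, 0.029, 0.0]] 
rot [[0.0, 0.0, 0.0365], [0.0, 0.0, 0.0365], [0.0, 0.0, 0.0365]]
```

>>> play_rows:
  claw: [0.3,0.3,0.3,0.3,0.3]
  delta_pos:
    - [0,0,0]
    - [0,0,0]
    - [0,0,0]
    - [0,0,0]
    - [0,0,0]
  delta_rot:
    - [0,0,0]
    - [0,0,0]
    - [0,0,0]
    - [0,0,0]
    - [0,0,0]

```text
time: 10.15
ee_pos: [0.4573, 0.1491, 0.0279]
eef_rot: [0.086, 0.996, 0.0, 0.0]
ft_force: [0.1, -0.7, -0.2]
width: 0.0476
grip_force: 0.0
```

>>> play_rows:
  claw: [0.3,0.3,0.3,0.3,0.3,0.3,0.3,0.3]
  delta_pos:
    - [0,0,-0.212]
    - [0,0,-0.212]
    - [0,-0.001,-0.212]
    - [0,0,-0.212]
    - [0,0,-0.212]
    - [-0.056,-0.142,-0.007]
    - [-0.072,-0.134,-0.007]
    - [-0.088,-0.125,-0.008]
  delta_rot:
    - [0,0,0]
    - [0,0,0]
    - [0,0,0]
    - [0,0,0]
    - [0,0,0]
    - [0,0,0.0373]
    - [0,0,0.0373]
    - [0,0,0.0373]

```text
time: 10.95
ee_pos: [0.4759, 0.0582, 0.2447]
eef_rot: [0.261, 0.965, 0.0, 0.0]
ft_force: [0.5, 0.6, -0.3]
width: 0.0609
grip_force: 0.0
```

>>> play_rows:
  claw: [0.3,0.3,0.3,0.3,0.3,0.3,0.3,0.3]
  delta_pos:
    - [-0.101,-0.113,-0.007]
    - [-0.115,-0.101,-0.007]
    - [-0.125,-0.087,-0.007]
    - [-0.134,-0.072,-0.007]
    - [-0.125,-0.064,0]
    - [-0.131,-0.049,0]
    - [-0.136,-0.034,0]
    - [-0.139,-0.018,0]
  delta_rot:
    - [0,0,0.0373]
    - [0,0,0.0373]
    - [0,0,0.0373]
    - [0,0,0.0374]
    - [0,0,0.0365]
    - [0,0,0.0365]
    - [0,0,0.0365]
    - [0,0,0.0365]

```text
time: 11.75
ee_pos: [0.5121, -0.1727, 0.25]
eef_rot: [0.666, 0.746, 0.0, 0.0]
ft_force: [-0.1, 0.4, -0.0]
width: 0.0609
grip_force: 0.0
```

>>> play_rows:
  claw: [0.3,0.3,0.3,0.3,0.3]
  delta_pos:
    - [-0.14,-0.002,0]
    - [-0.139,0.014,0]
    - [-0.137,0.029,0]
    - [0,0,0]
    - [0,0,0]
  delta_rot:
    - [0,0,0.0365]
    - [0,0,0.0365]
    - [0,0,0.0365]
    - [0,0,0]
    - [0,0,0]

```text
time: 12.25
ee_pos: [0.5205, -0.2552, 0.2496]
eef_rot: [0.782, 0.623, -0.0, -0.0]
ft_force: [0.5, 0.4, -0.4]
width: 0.061
grip_force: 0.0
```

Run:
```python
from h import *
s=r.read_state(); print(s["time"],s["ee_pos"],s["eef_rot"],np.round(s["joint_positions"],2))
w=shot("wrist","w6"); t=shot("top","t6")
print("pred handle top",proj(w,[.551,-.286,.104]),proj(w,[.505,-.275,.006]))
# collar check in top view after release: dark profile along ring outside collar (r=.135,z=.033)
hsv=cv2.cvtColor(w["pixels"],cv2.COLOR_RGB2HSV); g=hsv[:,:,2]
print("val pctl",np.percentile(g[:225],[5,25,50,75,95]))
white=(g>150)&(hsv[:,:,1]<60)
n,l,st,ce=cv2.connectedComponentsWithStats(white[:225].astype(np.uint8))
for i in range(1,n):
    if 30<st[i,4]: print(st[i].tolist(),ce[i].round(1), w["pixels"][int(ce[i][1]),int(ce[i][0])])
small=cv2.resize(g[60:225,130:380],(63,42),interpolation=cv2.INTER_AREA)
for row in small: print(" ".join(f"{v//10:2d}" for v in row))
```

```text
12.25 [ 0.52050905 -0.2552466   0.24964832] [ 7.82117734e-01  6.23130637e-01 -1.81366827e-04 -1.64559993e-04] [-0.15  0.22  0.63  1.52 -0.13  1.44  0.26]
pred handle top [[286.50897222 192.38300475]] [[247.50137077 175.01646105]]
val pctl [ 59. 198. 222. 226. 230.]
[0, 0, 512, 225, 84815] [251.5 102.2] [204 215 226]
[213, 149, 63, 56, 3130] [245.5 175.4] [208 216 228]
22 23 21 21 22 22 22 22 13  5  4 20 22 22 22 22 22 22 22 22 22 22 22 22 22 22 22 21 22 22 22 22 19 15 19 20 20 19 20 22 22 21 18 22 22 22 22 22 22 22 22 22 22 22 22 22 23 22 22 22 22 22 22
22 23 19 22 22 22 22 22 16  5  4 17 22 22 22 22 22 22 22 22 22 22 22 22 22 22 22 22 22 22 22 22 22 21 14 18 20 19 22 22 22 22 22 22 22 22 22 22 22 22 22 22 22 22 22 22 23 22 22 22 22 22 22
23 23 19 22 22 22 22 22 15  5  4 17 22 22 22 22 22 22 22 22 22 22 22 22 22 22 22 22 22 22 22 22 22 22 21 15 17 22 22 22 22 22 22 22 22 22 22 22 22 22 22 22 22 22 22 22 22 22 22 22 22 22 22
23 23 19 23 22 22 22 22 11  6  4 20 22 22 22 22 22 22 22 22 22 22 22 22 22 22 22 22 22 22 22 22 22 22 22 22 21 22 22 22 22 22 22 22 22 22 22 22 22 22 22 22 22 22 
[... 6508 characters left out ...]
0  9  9  9  8  8  7  6  5  5  5  5  5  5  5  6  8  9  8  6  5  4  4  4  4 20 22 22 22 22 22 23 22 22 22 22 22 22 23 22 22 22 21 11 11
 3  3 12 22 22 22 22 22 22 22 22 22 23 19 10 15 21 22 22 22 22 22 22 22 22 21 20 18 15 19 18 17 17 16 15 15 15 13 12 11 10  9  9 21 22 21 21 16  9 17 23 22 22 22 22 22 22 23 23 22 15  2  2
 3  3 10 22 22 22 22 22 22 22 22 22 22  7  4  5  5  7 22 22 22 22 22 22 22 22 22 17 20 22 22 22 22 22 22 22 22 22 22 23 23 22 22 22 22  8  3  3  2  4 21 22 22 22 22 22 22 21 16 22 13  2  2
 5  4  8 22 22 22 22 22 22 22 22 23 12  3  4  4  4  6 22 22 22 22 22 22 22 22 20 17 22 22 22 22 22 22 22 22 22 22 22 22 22 22 22 22 22  7  2  2  2  2  9 22 22 22 22 19 12  7  6  9  9  3  5
```

Run:
```python
from h import *
w=load("w6"); g=cv2.cvtColor(w["pixels"],cv2.COLOR_RGB2HSV)[:,:,2]
print("cols 274..312")
for y in range(180,206): print(y,(g[y,274:312]).tolist())
# mouth edge: for each row 155..192 find dark->bright transition near col 213
gg=cv2.GaussianBlur(g,(0,0),.7).astype(float); pts=[]
for y in range(156,192,1):
    row=gg[y,205:232]; i=np.argmax(np.diff(row)); a,b=row[i],row[i+1]
    j=np.where(row>140)[0][0]; x=205+j-1+(140-row[j-1])/(row[j]-row[j-1]); pts.append((x,y))
P=plane(w,pts,.006)[:,:2]; m=P.mean(0); u=np.linalg.svd(P-m)[2][0]; res=(P-m)@np.array([-u[1],u[0]])
print("mouth edge",m,np.degrees(np.arctan2(u[1],u[0])),np.abs(res).max())
# corners of floor at mouth: column just inside, along rows
```

```text
cols 274..312
180 [218, 182, 113, 90, 86, 75, 76, 62, 61, 55, 55, 45, 42, 36, 28, 29, 27, 27, 32, 45, 50, 51, 48, 51, 49, 47, 47, 42, 37, 98, 223, 236, 232, 228, 228, 230, 230, 229]
181 [219, 180, 116, 94, 85, 83, 73, 65, 63, 51, 47, 38, 39, 40, 38, 29, 28, 24, 19, 30, 52, 47, 51, 47, 48, 46, 41, 39, 43, 99, 221, 234, 232, 230, 229, 228, 229, 229]
182 [220, 183, 113, 84, 82, 79, 76, 65, 60, 59, 53, 35, 31, 37, 34, 26, 25, 31, 32, 32, 35, 47, 42, 47, 39, 46, 48, 46, 42, 115, 222, 235, 232, 231, 226, 228, 231, 230]
183 [220, 181, 115, 84, 79, 77, 69, 64, 60, 55, 45, 43, 38, 29, 25, 29, 30, 34, 21, 22, 34, 47, 49, 50, 45, 45, 48, 47, 52, 127, 224, 233, 231, 231, 229, 229, 232, 228]
184 [221, 187, 116, 85, 82, 77, 73, 65, 60, 49, 49, 41, 43, 40, 35, 37, 42, 31, 35, 39, 32, 39, 42, 45, 47, 48, 41, 36, 48, 130, 221, 233, 230, 229, 228, 225, 229, 231]
185 [222, 185, 120, 87, 79, 77, 68, 67, 73, 74, 60, 70, 68, 67, 68, 68, 63, 69, 73, 70, 65, 45, 45, 50, 45, 52, 51, 40, 55, 151, 228, 230, 230, 230, 229, 226, 228, 229]
186 [219, 186, 118, 79, 75, 78, 74, 79, 82, 81, 83, 78, 83, 82, 80, 85, 80
[... 2693 characters left out ...]
 50, 47, 51, 51, 46, 52, 48, 54, 48, 46, 48, 49, 44, 49, 39, 77, 217, 233, 225, 223, 222, 226, 228, 228, 229, 229]
203 [225, 170, 104, 74, 72, 72, 64, 59, 57, 53, 52, 54, 51, 49, 47, 51, 56, 52, 47, 48, 50, 50, 47, 43, 46, 53, 38, 87, 221, 230, 227, 223, 222, 225, 227, 228, 231, 229]
204 [158, 122, 87, 75, 67, 66, 63, 58, 50, 55, 48, 54, 49, 48, 43, 47, 49, 44, 48, 53, 50, 43, 49, 54, 46, 39, 39, 98, 221, 230, 225, 226, 222, 223, 225, 228, 229, 228]
205 [87, 81, 76, 76, 76, 67, 67, 52, 55, 58, 53, 50, 49, 51, 44, 46, 52, 49, 52, 50, 50, 53, 44, 47, 48, 45, 39, 102, 221, 232, 226, 222, 220, 223, 224, 229, 229, 228]
mouth edge [ 0.45959769 -0.26244626] -101.71143156634209 0.0001694270205120432
```

The printed map shows the grey handle top centred at wrist (288,191.4). The mouth edge fits a line to 0.2 mm, giving scoop yaw −11.7°. I'll cross-check the handle height with the other views and plan the grasp.

Run:
```python
from h import *
w=load("w6");t=load("t1");s=load("s1"); d=np.radians
h=plane(w,[(288,191.4)],.107)[0]; print("handle",h)
for a,b,n in [(t,(334.2,185),"top"),(s,(332,226.2),"side")]:
    p,e=tri(w,(288,191.4),a,b); print(n,p.round(4),e.round(4))
yaw=d(-11.7); x=np.array([np.cos(yaw),np.sin(yaw)]); print("from mouth line", (h[:2]-[.4596,-.26245])@x, "mouth mid", h[:2]-.095*x)
T=plan([([h[0],h[1],.15],down(yaw),4),([h[0],h[1],.05],down(yaw),5)],0)
```

```text
handle [ 0.5527516  -0.28439889  0.107     ]
top [ 0.5537 -0.2898  0.0871] 0.0003
side [ 0.5531 -0.285   0.1066] 0.0011
from mouth line 0.09566713242008217 mouth mid [ 0.45972544 -0.2651341 ]
pos [[-0.028, 0.047, 0.125], [-0.029, 0.047, 0.124], [-0.029, 0.047, 0.125], [-0.029, 0.047, 0.125], [0.0, 0.0, 0.1], [0.0, 0.0, 0.1], [0.0, 0.0, 0.1], [0.0, 0.0, 0.1]] 
rot [[0.0, -0.0001, -0.0015], [0.0, 0.0, -0.0015], [0.0, -0.0001, -0.0015], [-0.0001, 0.0, -0.0015], [0.0, 0.0, 0.0], [0.0, 0.0, 0.0], [0.0, 0.0, 0.0], [0.0, 0.0, 0.0]]
pos [[0.0, 0.0, 0.1]] 
rot [[0.0, 0.0, 0.0]]
```

>>> play_rows:
  claw: [0.3,0.3,0.3,0.3,0.3,0.3,0.3,0.3]
  delta_pos:
    - [-0.028,0.047,0.125]
    - [-0.029,0.047,0.124]
    - [-0.029,0.047,0.125]
    - [-0.029,0.047,0.125]
    - [0,0,0.1]
    - [0,0,0.1]
    - [0,0,0.1]
    - [0,0,0.1]
  delta_rot:
    - [0,0,-0.0015]
    - [0,0,-0.0015]
    - [0,0,-0.0015]
    - [0,0,-0.0015]
    - [0,0,0]
    - [0,0,0]
    - [0,0,0]
    - [0,0,0]

```text
time: 13.15
ee_pos: [0.5529, -0.284, 0.0694]
eef_rot: [0.775, 0.632, 0.0, -0.0]
ft_force: [0.3, 0.3, 0.2]
width: 0.0611
grip_force: 0.0
```

>>> play_rows:
  claw: [0.3,0.3,0.3,1,1,1,1,1]
  delta_pos:
    - [0,0,0.1]
    - [0,0,0]
    - [0,0,0]
    - [0,0,0]
    - [0,0,0]
    - [0,0,0]
    - [0,0,0]
    - [0,0,0]
  delta_rot:
    - [0,0,0]
    - [0,0,0]
    - [0,0,0]
    - [0,0,0]
    - [0,0,0]
    - [0,0,0]
    - [0,0,0]
    - [0,0,0]
  squeeze: 30

```text
time: 13.95
ee_pos: [0.5524, -0.2857, 0.0503]
eef_rot: [0.776, 0.63, 0.0, 0.0]
ft_force: [0.4, 0.2, 0.0]
width: 0.029
grip_force: 0.0
```

>>> play_rows:
  claw: [1,1,1,1]
  delta_pos:
    - [0,0,0]
    - [0,0,0]
    - [0,0,0]
    - [0,0,0]
  delta_rot:
    - [0,0,0]
    - [0,0,0]
    - [0,0,0]
    - [0,0,0]

```text
time: 14.35
ee_pos: [0.5523, -0.2857, 0.0501]
eef_rot: [0.776, 0.63, 0.0, -0.0]
ft_force: [-0.2, 0.6, 0.5]
width: 0.018
grip_force: 30.0
```

Run:
```python
from h import *
s=r.read_state(); print(s["time"],s["ee_pos"],s["eef_rot"],s["width"],s["grip_force"],s["ft_force"])
np.save("grasp.npy",pose())
c=shot("wrist","w7"); sd=shot("side","s7")
```

```text
14.35 [ 0.55230126 -0.28565921  0.05010988] [ 7.76293704e-01  6.30371383e-01  5.00197668e-06 -7.49199354e-05] 0.0180209462893778 30.000040009617805 [-0.20156388  0.60643425  0.50573087]
```

The grip holds at 18.0 mm. Now a gentle lift, then I'll plan the carry.

>>> play_rows:
  claw: [1,1,1,1,1,1,1,1]
  delta_pos:
    - [0,0,0]
    - [0,0,-0.05]
    - [0,0,-0.1]
    - [0,0,-0.17]
    - [0,0,-0.2]
    - [0,0,-0.17]
    - [0,0,-0.1]
    - [0,0,-0.05]
  delta_rot:
    - [0,0,0]
    - [0,0,0]
    - [0,0,0]
    - [0,0,0]
    - [0,0,0]
    - [0,0,0]
    - [0,0,0]
    - [0,0,0]
  squeeze: 50

```text
time: 15.25
ee_pos: [0.5529, -0.2862, 0.2208]
eef_rot: [0.776, 0.63, 0.001, 0.001]
ft_force: [0.3, -0.1, -1.7]
width: 0.0176
grip_force: 50.0
```

```bash
cat >> h.py <<'E'
C=np.array([.574,.128]); YF=np.radians(12.4)
MOUTH=np.array([0,-.095,.0441])   # mouth in tool frame
def mpose(mouth,yaw,th):
    """tool pose with the scoop's mouth at a point, scoop yaw, mouth down by th"""
    Rm=down(yaw)@R.from_rotvec([-th,0,0]).as_matrix(); return np.array(mouth)-Rm@MOUTH,Rm
def mof(xf,z,yf=0): return np.array([C[0]+xf*np.cos(YF)-yf*np.sin(YF),C[1]+xf*np.sin(YF)+yf*np.cos(YF),z])
E
python3 - <<'E'
from h import *
s=r.read_state(); print(s["time"],s["ee_pos"],s["eef_rot"],s["width"],s["grip_force"],s["ft_force"])
c=shot("wrist","w8"); 
T=pose(); y0=np.arctan2(T[1,1],T[0,1]); m0=T[:3,:3]@MOUTH+T[:3,3]; print("mouth",m0,np.degrees(y0))
m1=mof(.035,m0[2]); n=22; wps=[]
for i in range(1,n+1):
    f=(1-np.cos(np.pi*i/n))/2; p,Rm=mpose(m0+(m1-m0)*f,y0+(YF-y0)*f,0); wps.append((p,Rm,1))
plan(wps,1)
E
```

```text
15.25 [ 0.55291171 -0.28616713  0.22078588] [0.77633991 0.63031258 0.00087054 0.00127905] 0.017550440240095225 50.00131702981889 [ 0.32333326 -0.06725312 -1.66072171]
mouth [ 0.46023068 -0.26670967  0.17665577] -11.849606367510283
pos [[0.012, 0.002, 0.002], [0.035, 0.005, 0.0], [0.058, 0.008, 0.0], [0.079, 0.012, 0.0], [0.099, 0.016, 0.0], [0.116, 0.022, 0.0], [0.131, 0.026, 0.0], [0.143, 0.032, 0.0]] 
rot [[0.0011, 0.0001, -0.0007], [0.0, 0.0, -0.002], [0.0, 0.0, -0.0034], [0.0, 0.0, -0.0046], [0.0, 0.0, -0.0058], [0.0, 0.0, -0.0067], [0.0, 0.0, -0.0077], [0.0, 0.0, -0.0085]]
pos [[0.151, 0.038, 0.0], [0.157, 0.044, 0.0], [0.159, 0.048, 0.0], [0.157, 0.053, 0.0], [0.152, 0.057, 0.0], [0.144, 0.057, 0.0], [0.134, 0.058, 0.0], [0.121, 0.056, 0.0]] 
rot [[0.0, 0.0, -0.009], [0.0, 0.0, -0.0094], [0.0, 0.0, -0.0096], [0.0, 0.0, -0.0095], [0.0, 0.0, -0.0094], [0.0, 0.0, -0.009], [0.0, 0.0, -0.0085], [0.0, 0.0, -0.0077]]
pos [[0.105, 0.051, 0.0], [0.088, 0.045, 0.0], [0.07, 0.037, 0.0], [0.05, 0.028, 0.0], [0.031, 0.018, 0.0], [0.01, 0.005, 0.0]] 
rot [[0.0, 0.0, -0.0068], [0.0, 0.0, -0.0057], [0.0, 0.0, -0.0046], [0.0, 0.0, -0.0034], [0.0, 0.0, -0.002], [0.0, 0.0, -0.0007]]
```

>>> play_rows:
  claw: [1,1,1,1,1,1,1,1]
  delta_pos:
    - [0.012,0.002,0.002]
    - [0.035,0.005,0]
    - [0.058,0.008,0]
    - [0.079,0.012,0]
    - [0.099,0.016,0]
    - [0.116,0.022,0]
    - [0.131,0.026,0]
    - [0.143,0.032,0]
  delta_rot:
    - [0,0,-0.0007]
    - [0,0,-0.002]
    - [0,0,-0.0034]
    - [0,0,-0.0046]
    - [0,0,-0.0058]
    - [0,0,-0.0067]
    - [0,0,-0.0077]
    - [0,0,-0.0085]

```text
time: 16.1
ee_pos: [0.5981, -0.1536, 0.2177]
eef_rot: [0.735, 0.678, 0.0, -0.0]
ft_force: [-0.0, -0.2, -1.3]
width: 0.0179
grip_force: 50.0
```

>>> play_rows:
  claw: [1,1,1,1,1,1,1,1]
  delta_pos:
    - [0.151,0.038,0]
    - [0.157,0.044,0]
    - [0.159,0.048,0]
    - [0.157,0.053,0]
    - [0.152,0.057,0]
    - [0.144,0.057,0]
    - [0.134,0.058,0]
    - [0.121,0.056,0]
  delta_rot:
    - [0,0,-0.009]
    - [0,0,-0.0094]
    - [0,0,-0.0096]
    - [0,0,-0.0095]
    - [0,0,-0.0094]
    - [0,0,-0.009]
    - [0,0,-0.0085]
    - [0,0,-0.0077]

```text
time: 16.9
ee_pos: [0.6762, 0.084, 0.2175]
eef_rot: [0.653, 0.757, 0.0, -0.0]
ft_force: [-0.2, -0.4, -0.9]
width: 0.0177
grip_force: 50.0
```

>>> play_rows:
  claw: [1,1,1,1,1,1,1]
  delta_pos:
    - [0.105,0.051,0]
    - [0.088,0.045,0]
    - [0.07,0.037,0]
    - [0.05,0.028,0]
    - [0.031,0.018,0]
    - [0.01,0.005,0]
    - [0,0,0]
  delta_rot:
    - [0,0,-0.0068]
    - [0,0,-0.0057]
    - [0,0,-0.0046]
    - [0,0,-0.0034]
    - [0,0,-0.002]
    - [0,0,-0.0007]
    - [0,0,0]

```text
time: 17.6
ee_pos: [0.7002, 0.1559, 0.2177]
eef_rot: [0.627, 0.779, -0.0, 0.0]
ft_force: [-0.2, 1.0, -2.1]
width: 0.0175
grip_force: 50.0
```

Run:
```python
from h import *
s=r.read_state(); print(s["time"],s["ee_pos"],s["width"],s["ft_force"],np.round(s["joint_positions"],2))
T=pose(); y0=np.arctan2(T[1,1],T[0,1]); m0=T[:3,:3]@MOUTH+T[:3,3]; print("mouth",m0,"want",mof(.035,.177),np.degrees(y0))
c=shot("wrist","w9"); sd=shot("side","s9"); t=shot("top","t9")
b=lambda c,x,y,w,h,W,H: cv2.resize(c["pixels"][y:y+h,x:x+w,::-1],(W,H),interpolation=cv2.INTER_CUBIC)
# tray edge where visible: compare wrist images before/after lift
for n in ("w7","w8","w9"):
    g=cv2.cvtColor(load(n)["pixels"],cv2.COLOR_RGB2GRAY)
    sm=cv2.resize(g[120:240,150:330],(45,24),interpolation=cv2.INTER_AREA); print(n)
    for row in sm[:]: print("".join("%X"%(v//16) for v in row))
```

```text
17.6 [0.70017697 0.15589614 0.21774844] 0.01746778565607956 [-0.18459341  1.04259705 -2.09475001] [-0.52  0.55  0.38  1.14 -0.2   1.48  0.05]
mouth [0.60738154 0.13553428 0.17365522] want [0.60818353 0.13551574 0.177     ] 12.368714194385054
w7
333333333333345565555566543333466666658EEEEEE
333333333333345555545565543333566665559EEEEEE
33333333333334555554555543333456666554AEEEEEE
33333333333344555544555543333456665543BEEEEEE
33333333333345555545555443333456665443CEEEEEE
55555555555566666666666533333455654433EEEEEEE
EEEEEEEEEEEEEEDDEEEDDDE633333455554434EEEEEEE
EEEEEEEEEEEEEEEEEEEEDDE733333455554335EEEEEEE
EEEEEEEEDCCDDEEEEEEEDDE733334455543337EEEEEEE
EEDBBBAEEEDDAEEDBBBBDEE733334455543338EEEEEEE
EEFFFF9EFFFFBEEEFFFDEEE733334455543339EEEEEEE
EEFFFF9EFFFFBEEEFFFDEEE73333445543333BEEEEEEE
EEFFFFAEEEEFDEEEFFFDEEE73333445543333CEEEEEEE
EEEEEEEEEEEEEEEEEEEEEEE72222345543333EEEEEEEE
EEEEEEEEEEEEEEEEEEEEEEE62222345443334EEEEEEEE
EEEEEEEEEEEEEEEEEEEEEEE42222345443335EEEEEEEE
EEEEEEEEEEEEEEEEEEEEEED22222344433336EEEEEEEE
EEEEEEEEEEEEEEEEEEEEEEC22222344433338EEEEEEEE
444444444555555DEEEDEEA2222
[... 1762 characters left out ...]
DDDDDDDDDD
DDBAAAADEEDCADDCBABBDDDBDDDDDDDDDDDDDDDDDDDDD
DDFEEE9DEEEEBDDEFFEDDDDCDDDDDDDDDDDDDDDDDDDDD
DDEEEE8DFEEEBDDDEEECDDDCDDDDDDDDDDDDDDDDDDDDD
DDEFFEADEEEECDDDEEEDDDDCDDDDDDDDDDDDDDDDDDDDD
DDDDDDDDDDDDDDDDDDDDDDD723334CDDDDDDDDDDDDDDD
DDDDDDDDDDDDDDDDDDDDDDD622234BDDDDDDDDDDDDDDD
DDDDDDDDDDDDDDDDDDDDDDE4222349DDDDDDDDDDDDDDD
DDDDDDDDDDDDDDDDDDDDDDD3222338DDDDDDDDDDDDDDD
DDEDEEDDDDDDDDDDDDDDDDB2222236DDDDDDDDDDDDDDD
333333344444445CDDDCDD92222234DDDCDDD83333333
111111222333233B9842564222223477419DD61111111
111111222222233AEC22221111223443214DD72111111
1111122222222459E822211111123433211BD55211111
2222222222222568A2111122222234322112B46322222
333333333333275433333333333344433333336423333
```

The map shows the scoop rigid in the grip and the housings unmoved. I'll check the rib line again and plan the descent and tilt.

Run:
```python
from h import *
w1=load("w1"); t=load("t4")
n=np.array([-np.sin(YF),np.cos(YF)])
for c,uv in [(w1,[(281.6,235.5),(325,230.4)]),(load("t1"),[(205,161.25),(213,203)])]:
    p=plane(c,uv,.065)[:,:2]; v=p[0]-p[1]; print(p, np.degrees(np.arctan2(v[1],v[0])), (p-C)@n)
# refined rib in top view: darkest point across the line, at stations along x_f
for nm in ("t1","t4"):
    c=load(nm); g=cv2.cvtColor(c["pixels"],cv2.COLOR_RGB2GRAY).astype(float); out=[]
    for xf in np.arange(-.06,.061,.01):
        yy=np.arange(-.02,.0201,.0005); P=np.array([mof(xf,.065,y) for y in yy]); uv=proj(c,P)
        v=map_coordinates(g,[uv[:,1],uv[:,0]],order=1); out.append(yy[v.argmin()]*1000)
    print(nm,np.round(out,1))
T=pose(); y0=np.arctan2(T[1,1],T[0,1]); m0=T[:3,:3]@MOUTH+T[:3,3]
wps=[]; seq=[(.165,0),(.150,0),(.133,0),(.118,0),(.108,0),(.103,3),(.100,6),(.097,9),(.094,11),(.092,13)]
for z,th in seq: p,Rm=mpose(mof(.035,z),YF,np.radians(th)); wps.append((p,Rm,1))
plan(wps,1)
```

```text
[[0.59321655 0.13621876]
 [0.65351837 0.14531853]] -171.41859845415334 [ 0.00390056 -0.00016087]
[[0.63815632 0.13789502]
 [0.49727244 0.10958932]] 11.360339690186247 [-0.00411244 -0.00150508]
t1 [-2.  -4.  -3.  -1.5 -3.5  0.5 -1.  -3.  -5.  -3.5 -2.5 -4.5 -3. ]
t4 [ -2.   -4.   -3.   15.5  -2.5  -5.5 -14.5  -3.   -5.   -4.   -2.5  -4.5
  -3. ]
pos [[0.002, 0.005, 0.044], [0.0, 0.0, 0.075], [0.0, 0.0, 0.085], [0.0, 0.0, 0.075], [0.0, 0.0, 0.05], [0.0, -0.013, 0.001], [0.0, -0.013, -0.01], [0.0, -0.013, -0.009]] 
rot [[0.0001, 0.0001, -0.0004], [0.0, 0.0, 0.0], [0.0, 0.0, 0.0], [0.0, 0.0, 0.0], [0.0, 0.0, 0.0], [-0.0167, 0.0, 0.0], [-0.0167, 0.0, 0.0], [-0.0166, 0.0, 0.0]]
pos [[0.0, -0.011, -0.002], [0.0, -0.01, -0.007]] 
rot [[-0.0112, 0.0, 0.0], [-0.0111, 0.0, 0.0]]
```

>>> play_rows:
  claw: [1,1,1,1,1,1,1,1]
  delta_pos:
    - [0.002,0.005,0.044]
    - [0,0,0.075]
    - [0,0,0.085]
    - [0,0,0.075]
    - [0,0,0.05]
    - [0,-0.013,0.001]
    - [0,-0.013,-0.01]
    - [0,-0.013,-0.009]
  delta_rot:
    - [0,0,-0.0004]
    - [0,0,0]
    - [0,0,0]
    - [0,0,0]
    - [0,0,0]
    - [-0.0167,0,0]
    - [-0.0167,0,0]
    - [-0.0167,0,0]

```text
time: 18.55
ee_pos: [0.693, 0.1551, 0.1546]
eef_rot: [0.624, 0.777, 0.062, 0.05]
ft_force: [0.5, -1.0, -0.2]
width: 0.0179
grip_force: 50.0
```

>>> play_rows:
  claw: [1,1,1,1]
  delta_pos:
    - [0,-0.011,-0.002]
    - [0,-0.01,-0.007]
    - [0,0,0]
    - [0,0,0]
  delta_rot:
    - [-0.0111,0,0]
    - [-0.0111,0,0]
    - [0,0,0]
    - [0,0,0]

```text
time: 18.95
ee_pos: [0.6886, 0.1544, 0.1562]
eef_rot: [0.622, 0.775, 0.088, 0.071]
ft_force: [0.7, -0.0, -2.3]
width: 0.0177
grip_force: 50.0
```

```bash
cat >> h.py <<'E'
def white(c,zs=.061,show=False):
    """white blobs seen by a fixed camera inside pan: pan coords at z"""
    hsv=cv2.cvtColor(c["pixels"],cv2.COLOR_RGB2HSV)
def cmap(c,x0,x1,y0,y1,step=4):
    g=cv2.cvtColor(c["pixels"],cv2.COLOR_RGB2GRAY)[y0:y1,x0:x1]
    for row in cv2.resize(g,((x1-x0)//step,(y1-y0)//step),interpolation=cv2.INTER_AREA): print("".join("%X"%(v//16) for v in row))
def where():
    T=pose(); m=T[:3,:3]@MOUTH+T[:3,3]; d=m[:2]-C
    print("t",round(r.read_state()["time"],2),"mouth xf,yf,z",np.round([d@[np.cos(YF),np.sin(YF)],d@[-np.sin(YF),np.cos(YF)],m[2]],4),"tilt",np.degrees(np.arccos(-T[2,2])).round(2),"F",np.round(r.read_state()["ft_force"],1),"q6",np.round(r.read_state()["joint_positions"],2))
def tilt(ths,z=.092,xf=.035):
    return plan([(*mpose(mof(xf,z),YF,np.radians(th)),1) for th in ths],1)
E
python3 - <<'E'
from h import *
where(); c=shot("wrist","w10"); cmap(c,100,330,120,200)
tilt([14.5,16,17.5,19,20.5,22,23.5,25])
E
```

```text
t 18.95 mouth xf,yf,z [0.035  0.0011 0.0919] tilt 12.97 F [ 0.7 -0.  -2.3] q6 [-0.6   0.36  0.38  1.56 -0.14  1.03  0.03]
AAAAAAAAAAAAAA96556666BDEEEEEEEEEEEEA6655578877766ADDEDDD
AAAAAAAAAAAAAAA965566659EEEEEEEEEEEEEB55556788777BDDEEDDD
AAAAAAABAAAAAAAA96556666DEEEEEEEEEEEEED965688889DEDDEEDDD
AAAAAAABAAAAAAAAA9655666CEEEEEEEEEEEEEEEEDCCCCDEEDDDEEDDD
AAAAAAAAAAAAAAAAAA9655668EEEEEEEEEEEEEEEEEEDEEDEEDDDEDDDD
AAAAAAABAAAAAAAAAAA876666BEEEEEEEEEEEEEEEEEDEEDEEDDEEDDDD
AAAAAAABA99AAAAAAA99656668DDDDDDDDDDEEEEDEEDEEEEEDDEEDDDD
AAAABBBA99999999999999AAAAAAAAAAAAABEEEEEEEDEDEEDDDEEDDDD
AAAABBDDDEEEEEEEEEEEEEEEEEEEEEEEEEECEEEDEEEDDDEEDDDEDDDDE
AAAAAAABCDDDDDDDDDDDDDDDDDDDDDDDDDECEEEDEEDDDDEEDDEEDDDDE
AAAAAAABCDDDDDDEEDDDCCDDDDDDDDDDDDEDEEEDEEDDDDEEDDEEDDEDE
AAAAAAABCDDDDCAAABDDDCCADDDBBBCDDDEDEEEDEEDDDEEDDDEEDDEDE
AAABAAABBEEEEEFFFADEEEFCDEDEEDCDEEEDEEDEEEDDDEEDDDEDDDDEE
AAAAABAABDDDDEEEFADEEEECDDDEEEEDDDECEEDEEDDDDEEDDEEDEDDEE
AAAAABABBDEEDEFFFADEFFFCEEDFFFEDEEECEEDEEDDDDEEDDEEDDEDEE
AAAAABAABDEEDEFFFCDEEEEDEEDFFFEDEEECEEEEEDDDDEDDDEEDEEEEE
AAABBBAABDEEEDEEEEEEEEDDDEDEEEEDDDEB55567DDDDDDDDEDDEEEEE
777777777CDDDDEEDEEEEEDEEDEEDDDDDEE922334BDDEDDDEEDEDDEEE
AAAAAAAAADEEEEEEEEEEEEEEEEEEEEDDEEE822234ADDDDDDEEDEEDEED
AAAABAAABCDDDDDDDEEEDDDDEDEEEDDDEEE6222348DDDDDDEEDEEEEBC
pos [[-0.005, -0.007, -0.014], [0.0, -0.006, -0.012], [0.0, -0.006, -0.013], [0.0, -0.006, -0.012], [0.0, -0.006, -0.012], [0.0, -0.006, -0.013], [0.0, -0.005, -0.012], [0.0, -0.006, -0.012]] 
rot [[-0.0085, -0.0001, 0.0004], [-0.0083, 0.0, 0.0], [-0.0083, 0.0, 0.0], [-0.0084, 0.0, 0.0], [-0.0083, 0.0, 0.0], [-0.0083, 0.0, 0.0], [-0.0084, 0.0, 0.0], [-0.0083, 0.0, 0.0]]
```

Rows 17–18 of the map show the rib (dark line, row about 190) running straight off the mouth, and the left column of three housings is still in place. I'll tilt slowly.

>>> play_rows:
  claw: [1,1,1,1,1,1,1,1]
  delta_pos:
    - [-0.005,-0.007,-0.014]
    - [0,-0.006,-0.012]
    - [0,-0.006,-0.013]
    - [0,0,0]
    - [0,-0.006,-0.012]
    - [0,0,0]
    - [0,0,0]
    - [0,0,0]
  delta_rot:
    - [-0.0085,0,0.0004]
    - [-0.0083,0,0]
    - [-0.0083,0,0]
    - [0,0,0]
    - [-0.0084,0,0]
    - [0,0,0]
    - [0,0,0]
    - [0,0,0]

```text
time: 19.8
ee_pos: [0.6819, 0.1518, 0.1646]
eef_rot: [0.618, 0.769, 0.129, 0.103]
ft_force: [0.9, -0.8, -1.9]
width: 0.0174
grip_force: 50.0
```

Run:
```python
from h import *
w=load("w10"); print("rib pred (-40..0)",proj(w,[mof(-.06,.065),mof(-.03,.065),mof(0,.065),mof(-.03,.065,.005)]).round(1).tolist())
where(); c=shot("wrist","w11"); cmap(c,60,330,150,225)
tilt([20,21,22,23,24,25])
```

```text
rib pred (-40..0) [[21.1, 196.0], [61.3, 194.0], [99.6, 192.0], [60.4, 188.3]]
t 19.8 mouth xf,yf,z [0.0351 0.0001 0.0919] tilt 19.0 F [ 0.9 -0.8 -1.9] q6 [-0.63  0.26  0.39  1.68 -0.1   0.89 -0.  ]
BBBBBBBBBBBBBBACDDEEEEEEEEEEEEEEEEEEEEEEEEEEEDEEEEEEEEEEEEEEEEEEEEE
ABBBBBBBBBBBBBBBCBDEEEEEEEEEEEEEEEEEEEEEEEEEEDEEEEEEEEEEEEEEEEEEEDB
ABBBBBBBBBBBBBBBBBCEEEEEEDDDDEEEEEEEEEEEEEEEEDEEEEEEEEEEEEEEEEEECBC
ABBBBBBBBBBBBBBBBBCCBBBDDDCCBBEEECCCDEEEEEEEEDEEEEEEEEEEEEEEEEECBDE
ABBBBBBBBBBBBBBBBBDFFFCCDFFFFCEEEDDDCDEEEEEEEDEEEEEEEEEEEEEEEEEDEEE
ABBBBBBBBBBBBBBBBBDEEEDCEFFEFCEEEFEFEDEEEEEEEDEEEEEEEEEEEEEEEEEEEEE
BBBBBBBBBBBBBBBBBBDFFEEBEFFFFCEEEFFEEDEEEEEEEDEEEEEEEEEEEEEEEEEEEEE
BBBBBBBBBBBBBBBBBBCFFFECEEEEEDEEEFFFEDEEEEEEEDEEEEEEEEEEEEEEEEEEEEE
BBBBBBBBBBBBBBBABBBEEEEEEEEEEEEEEEEEEEEEEEEEEC88889DEEEEEEEEEEEEEEE
AAAAA99988888888888DEEEEEEEEEEEEEEEEEEEEEEEEE922334CEEEEEEEEEEEEEEE
77788899AAAABBBBBBBDEEEEEEEEEEEEEEEEEEEEEEEEE822334BEEEEEEEEEDBEEEE
BBBBBBBBBBBBBBBBBBBDEEEEEEEEEEEEEEEEEEEEEEEEE6223349EEEEEEEEEEBDEEE
BBBBBBBBBBBBBBBBBBBCEEEEEEEEEEEEEEEEEEEEEEEEE4222348EEEEEEEEEEDBEEE
BBBBBBBBBBBBBBBBBBBCEEEEEEEEEEEEEEEEEEEEEEEED3222346EEEEEEEEEEECDEE
BBBBBBBBBBBBBB877778655699999AAAAAAAADEEEEEEC2222235DEEEEEEC9999999
BBBBBBBBBBBB94111111121111122223333339EEC8CEA2222234CDC8CEE81111111
BBBBBBBBBBB621122212221222222223333339EE72332222223454317EE81222212
BBBBBBBBB94112222222222222222223323349ED32222212223443213EE82122222
pos [[0.0, -0.004, -0.009], [0.0, -0.004, -0.008], [0.0, -0.004, -0.008], [0.0, -0.004, -0.008], [0.0, -0.004, -0.009], [0.0, -0.004, -0.008]] 
rot [[-0.0055, -0.0001, 0.0], [-0.0056, 0.0, 0.0], [-0.0055, 0.0, 0.0], [-0.0056, 0.0, 0.0], [-0.0056, 0.0, 0.0], [-0.0055, 0.0, 0.0]]
```

>>> play_rows:
  claw: [1,1,1,1,1,1,1,1]
  delta_pos:
    - [0,-0.004,-0.009]
    - [0,0,0]
    - [0,-0.004,-0.008]
    - [0,0,0]
    - [0,-0.004,-0.008]
    - [0,0,0]
    - [0,0,0]
    - [0,0,0]
  delta_rot:
    - [-0.0056,0,0]
    - [0,0,0]
    - [-0.0056,0,0]
    - [0,0,0]
    - [-0.0056,0,0]
    - [0,0,0]
    - [0,0,0]
    - [0,0,0]

```text
time: 20.65
ee_pos: [0.6779, 0.1509, 0.1687]
eef_rot: [0.615, 0.765, 0.149, 0.12]
ft_force: [0.1, -0.3, -0.6]
width: 0.0178
grip_force: 50.0
```

Run:
```python
from h import *
where(); c=shot("wrist","w12"); cmap(c,20,250,140,225)
sd=shot("side","s12"); cmap(sd,195,270,150,210,2)
tilt([23,24,25,26,27,28])
```

```text
t 20.65 mouth xf,yf,z [0.0349 0.0001 0.0922] tilt 22.08 F [ 0.1 -0.3 -0.6] q6 [-0.64  0.2   0.39  1.75 -0.07  0.82 -0.02]
AAAAAAAAABABBBBBBBBBBBBBBBBABBBBBBBBA8A6667EEEEEEEEEEEEEE
AAAAAAAAABBBBBBBBBBBBBBBBBBAAAAAAAAAA888666ADDDDDDDDDDDDE
AAAAAAAAAABBBBBBBBBBBBBBBCBAAAAAAAAAAAAAAAAAABBBBAABBBBDE
AAABAAAAAABBBBBBBBBBBBBBABCCEEEEEEEEEEEEEEEEEEEEEEEEEEEDE
AAABAAAAAABBBBBBBAA9ABBBCDECDEEEEEEEEEEEEEEEEEEEEEEEEEEDE
AAABAAAAAABBBBBBBFFEC9ABDFFEDEEEEEEEEEEEEEEEEEEEEEEEEEEDE
AAABBAAAAABBBBBBBFFDCEEEEFFECEEEEEEEEEEEEEEEEEEEEEEEEEEDE
AAABBBAABABBBBBBBFFDCEEEEFFFCEEEEEEEEEEEEEEEEEEEEEEEEEEDE
AAAABBAAAABBBBBBBEEECEEEDCBBCEEEEEEEEEEEEEEEEEEEEEEEEEEDE
AAAABBAAABBBBBBBBBBBCEEDCBBBBEEEEEEEEEEEEEEEEEEEEEEEEEEDE
AAAABBAAABBBBBBBBBBBBBBBBBBBBEEEEEEEEEEEEEEEEEEEEEEEEEEDE
AAAABBBAABBBBBBBBBBBBBBBAAAA9EEEEEEEEEEEEEEEEEEEEEEEEEE94
AAAABBBAABAAAA999887777888899EEEEEEEEEEEEEEEEEEEEEEEEEE62
99988877777778899AAABBBBBBBBBEEEEEEEEEEEEEEEEEEEEEEEEEE52
78899AAAAABBBBBBBBBBBBBBAABA9DEEEEEEEEEEEEEEEEEEEEEEEEE42
AAAAABBAABBBBBBBBBBBBA9AAAACDEEEEEEEEEEEEEEEEEEEEEEEEED22
AAAAABBBBBBBBBBBBBBBBCFEDBCFFEEEEEEEEEEEEEEEEEEEEE
[... 958 characters left out ...]
AAA
555544555555555555555555554555559AAAA
65555445555555555555555554555558AABAA
55555554444555555555444545555459AAAAA
5554555554444444444444555555447AAAAAA
5444445555555545445455555444459AABAAA
455544444555555555555544444448AAAAAAA
55554444444444444444444444458ABAAAAAA
4578974444444444444444444468AAAAAAAAA
89AAAA86444444444444444568AAAAAAAAAAA
AAAAAAAA9865544444455689AAAAAAAAAA777
AAAAAAAAAAA999888899AAAAAAAAAAAAA9544
pos [[0.0, -0.004, -0.007], [0.0, -0.004, -0.008], [0.0, -0.003, -0.009], [0.0, -0.004, -0.008], [0.0, -0.004, -0.008], [0.0, -0.004, -0.009]] 
rot [[-0.0051, -0.0001, 0.0], [-0.0056, 0.0, 0.0], [-0.0055, 0.0, 0.0], [-0.0056, 0.0, 0.0], [-0.0055, 0.0, 0.0], [-0.0056, 0.0, 0.0]]
```

All three left housings lie in the left half (map rows 5–9) and right ones are visible below the rib. I'll tilt further with a small shake to make sure the tray is empty.

>>> play_rows:
  claw: [1,1,1,1,1,1,1,1]
  delta_pos:
    - [0,-0.004,-0.007]
    - [0,-0.004,-0.008]
    - [0,-0.003,-0.009]
    - [0,-0.004,-0.008]
    - [0,-0.004,-0.008]
    - [0,-0.004,-0.009]
    - [0,-0.004,-0.009]
    - [0,-0.004,-0.009]
  delta_rot:
    - [-0.0053,0,0]
    - [-0.0056,0,0]
    - [-0.0056,0,0]
    - [-0.0056,0,0]
    - [-0.0056,0,0]
    - [-0.0056,0,0]
    - [-0.0056,0,0]
    - [-0.0056,0,0]

```text
time: 21.55
ee_pos: [0.6665, 0.1483, 0.1781]
eef_rot: [0.605, 0.752, 0.203, 0.163]
ft_force: [0.0, -0.1, -1.8]
width: 0.0179
grip_force: 50.0
```

>>> play_rows:
  claw: [1,1,1,1,1,1,1,1]
  delta_pos:
    - [0,-0.004,-0.009]
    - [0,-0.004,-0.009]
    - [0,-0.004,-0.009]
    - [0,0,-0.03]
    - [0,0.015,0]
    - [0,-0.015,0]
    - [0,0,0]
    - [0,0,0]
  delta_rot:
    - [-0.0056,0,0]
    - [-0.0056,0,0]
    - [-0.0056,0,0]
    - [0,0,0]
    - [0,0,0]
    - [0,0,0]
    - [0,0,0]
    - [0,0,0]

```text
time: 22.35
ee_pos: [0.6587, 0.1466, 0.1861]
eef_rot: [0.601, 0.747, 0.222, 0.178]
ft_force: [0.6, -0.0, -1.1]
width: 0.0175
grip_force: 50.0
```

Run:
```python
from h import *
where(); c=shot("wrist","w13"); cmap(c,20,250,140,225)
T=pose(); y0=YF
# back out: raise mouth by 60 mm at tilt, level, then to transport height
m=T[:3,:3]@MOUTH+T[:3,3]; 
wps=[(*mpose(m+[0,0,.03],YF,np.radians(32)),2),(*mpose(m+[0,0,.065],YF,np.radians(22)),2),(*mpose(m+[0,0,.08],YF,np.radians(8)),3),(*mpose(m+[0,0,.08],YF,0),2)]
plan(wps,1)
```

```text
t 22.35 mouth xf,yf,z [0.0312 0.     0.0973] tilt 33.08 F [ 0.6 -0.  -1.1] q6 [-0.69  0.02  0.38  1.97  0.08  0.58 -0.15]
AAAAAAAABBBBBBBBBBBBBBBBBBABBBBBBBB84986EEEEEEEEEEEEEEEEE
AAAAAAAABBBBBBBBBBBBBBABBBAAAAAAAAAA65969DDDDDDDDDDDDDDEE
AAAAAAAABBBBBBBBBBBBBBBBBBBAAAAAAAAAAAAAAAAAAABBBAABBBBDE
ABAAAAAABBBBBBBBBBBBBBBAABDDEEEEEEEEEEEEEEEEEEEEEEEEEEEEE
ABAAAAAABBBBBBBBAAAABBB9DEFBDEEEEEEEEEEEEEEEEEEEEEEEEEEDE
ABAAAAAABBBBBBBAEFFECAA9FFFCDEEEEEEEEEEEEEEEEEEEEEEEEEEDE
ABBBAAAABBBBBBBAEFFDA9ACEFFDCEEEEEEEEEEEEEEEDEEEEDDEEDEDE
ABBBAAAABBBBBBBAEFFEDDEEEFEDCEEEEEEEEEEEEEEEEEEEEEEEEEEDE
ABBBAAAABBBBBBBBEFFECDEEDBBBCEEEEEEEEEEEEEEEEEEEEEEEEEEDE
AABBAAABBBBBBBBBBBBBDDEEDBBBCEEEEEEEEEEEEEEEEEEEEEEEEEEDE
AABBBAABBBBBBBBBBBBBBCDBBBBBBEEEEEEEEEEEEEEEEEEEEEEEEEEDE
AABBBAABBBBBBBBBBBBBBBBAA9988EEEEEEEEEEEEEEEEEEEEEEEEEEA4
AABBBAABBBBBBAAA9888778899AABEEEEEEEEEEEEEEEEEEEEEEEEEE72
AABBAAA99887777899AABBBBBBBBBDEEEEEEEEEEEEEEEEEEEEEEEEE52
877777789AAAABBBBBBBBBBAAA999DEEEEEEEEEEEEEEEEEEEEEEEEE42
9AAAAAAABBBBBBBBBBBBA9ABC9DEFEEEEEEEEEEEEEEEEEEEEEEEEED22
AAABBBAABBBBBBBBBBBBAFFEC7BEFEEEEEEEEEEEEEEEEEEEEEEEEEB22
AAABBBABBBBBBBBBBBBBAEFA55899988888888888888888DEEEEEEA22
AAABBBBBBBBBBBBBBBBBBDC311222112121212222333333BDEA7CD822
AAABBBBBBBBBBBBBBBBBB62222122222222222222333334BEE5222222
AAABBBBBBBBBBBBBBBB9312222211212211222222222234BDC3222222
pos [[0.0, 0.043, -0.058], [0.0, 0.042, -0.059], [0.0, 0.062, -0.031], [0.0, 0.059, -0.037], [0.0, 0.023, 0.017], [0.0, 0.023, 0.016], [0.0, 0.025, 0.013], [0.0, 0.013, 0.034]] 
rot [[0.003, 0.0, 0.0], [0.003, -0.0001, 0.0], [0.0278, 0.0, 0.0], [0.0278, 0.0, 0.0], [0.0259, 0.0, 0.0], [0.0259, 0.0, 0.0], [0.026, 0.0, 0.0], [0.0222, 0.0, 0.0]]
pos [[0.0, 0.016, 0.033]] 
rot [[0.0222, 0.0, 0.0]]
```

>>> play_rows:
  claw: [1,1,1,1,1,1,1,1]
  delta_pos:
    - [0,0.043,-0.058]
    - [0,0.042,-0.059]
    - [0,0.062,-0.031]
    - [0,0.059,-0.037]
    - [0,0.023,0.017]
    - [0,0.023,0.016]
    - [0,0.025,0.013]
    - [0,0.013,0.034]
  delta_rot:
    - [0.003,0,0]
    - [0.003,0,0]
    - [0.0278,0,0]
    - [0.0278,0,0]
    - [0.0259,0,0]
    - [0.0259,0,0]
    - [0.026,0,0]
    - [0.0222,0,0]

```text
time: 23.2
ee_pos: [0.6946, 0.1549, 0.2285]
eef_rot: [0.626, 0.779, 0.027, 0.021]
ft_force: [-0.2, 0.3, -2.1]
width: 0.0175
grip_force: 50.0
```

>>> play_rows:
  claw: [1,1,1]
  delta_pos:
    - [0,0.016,0.033]
    - [0,0,0]
    - [0,0,0]
  delta_rot:
    - [0.0222,0,0]
    - [0,0,0]
    - [0,0,0]

```text
time: 23.5
ee_pos: [0.6977, 0.1549, 0.2208]
eef_rot: [0.627, 0.779, 0.0, 0.0]
ft_force: [-0.6, -1.0, -0.6]
width: 0.0175
grip_force: 50.0
```

Run:
```python
from h import *
where(); w=shot("wrist","w14"); sd=shot("side","s14"); t=shot("top","t14")
b=lambda c,x,y,w,h,W,H: cv2.resize(c["pixels"][y:y+h,x:x+w,::-1],(W,H),interpolation=cv2.INTER_CUBIC)
cv2.imwrite("pics/c7.png",np.vstack([np.hstack([b(t,160,135,100,75,400,300),b(sd,180,120,120,90,400,300)]),b(w,20,100,320,120,800,300)]))
# rib ends in top/side views for reference
print("rib in top crop",[((p-[160,135])*4).round().tolist() for p in proj(t,[mof(-.079,.065),mof(.079,.065)])])
print("rib in side crop",[((p-[180,120])*[400/120,300/90]).round().tolist() for p in proj(sd,[mof(-.079,.065),mof(.079,.065)])])
```

```text
t 23.5 mouth xf,yf,z [ 0.0316 -0.0003  0.1767] tilt 0.05 F [-0.6 -1.  -0.6] q6 [-0.54  0.55  0.42  1.15 -0.21  1.48  0.06]
rib in top crop [[210.0, 273.0], [172.0, 90.0]]
rib in side crop [[102.0, 219.0], [202.0, 144.0]]
```

View pics/c7.png

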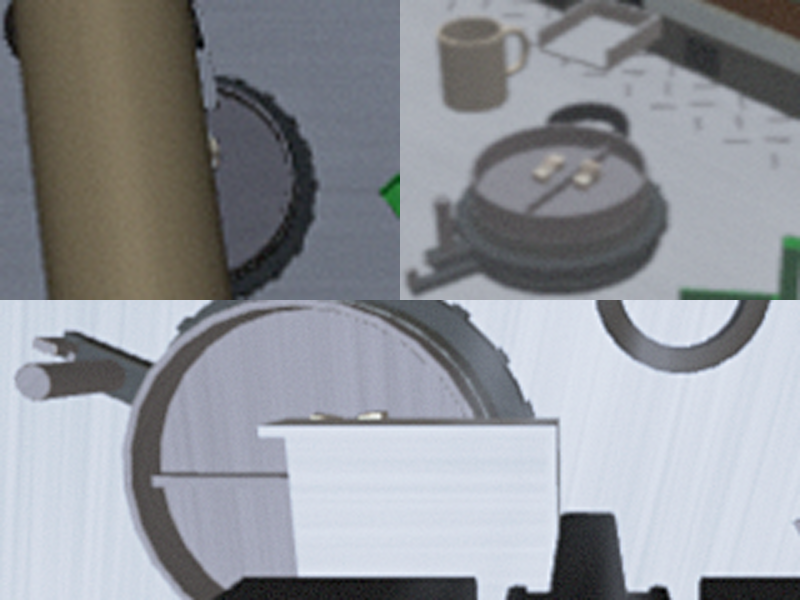

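The side crop shows the tray empty and housings lying on both sides of the rib. Post and pointer are in line. Next I carry the scoop back to its place on the mat.

Run:
```python
from h import *
G=np.load("grasp.npy"); T=pose(); y0=np.arctan2(T[1,1],T[0,1]); y1=np.arctan2(G[1,1],G[0,1]); p1=G[:3,3].copy(); p1[2]=.2208
n=17; wps=[]
for i in range(1,n+1):
    f=(1-np.cos(np.pi*i/n))/2; wps.append((T[:3,3]+(p1-T[:3,3])*f,down(y0+(y1-y0)*f),1))
plan(wps,1)
```

```text
pos [[-0.017, -0.01, 0.0], [-0.051, -0.03, 0.0], [-0.082, -0.047, 0.001], [-0.113, -0.062, 0.0], [-0.141, -0.073, 0.001], [-0.164, -0.079, 0.001], [-0.182, -0.081, 0.001], [-0.195, -0.078, 0.001]] 
rot [[0.0009, -0.0003, 0.0011], [0.0, 0.0, 0.0034], [0.0, 0.0, 0.0056], [0.0, 0.0, 0.0075], [0.0, 0.0, 0.0092], [0.0, 0.0, 0.0105], [0.0, 0.0, 0.0116], [0.0, 0.0, 0.0122]]
pos [[-0.202, -0.072, 0.001], [-0.201, -0.063, 0.001], [-0.192, -0.052, 0.001], [-0.178, -0.041, 0.001], [-0.155, -0.031, 0.001], [-0.127, -0.021, 0.0], [-0.094, -0.014, 0.001], [-0.058, -0.007, 0.0]] 
rot [[0.0001, 0.0, 0.0125], [0.0, 0.0, 0.0122], [0.0, 0.0, 0.0116], [0.0, 0.0, 0.0105], [0.0, 0.0, 0.0092], [0.0, 0.0, 0.0075], [0.0, 0.0, 0.0055], [0.0, 0.0, 0.0034]]
pos [[-0.02, -0.002, 0.0]] 
rot [[0.0, 0.0, 0.0012]]
```

>>> play_rows:
  claw: [1,1,1,1,1,1,1,1]
  delta_pos:
    - [-0.017,-0.01,0]
    - [-0.051,-0.03,0]
    - [-0.082,-0.047,0.001]
    - [-0.113,-0.062,0]
    - [-0.141,-0.073,0.001]
    - [-0.164,-0.079,0.001]
    - [-0.182,-0.081,0.001]
    - [-0.195,-0.078,0.001]
  delta_rot:
    - [0.0005,0,0.0011]
    - [0,0,0.0034]
    - [0,0,0.0056]
    - [0,0,0.0075]
    - [0,0,0.0092]
    - [0,0,0.0105]
    - [0,0,0.0116]
    - [0,0,0.0122]

```text
time: 24.45
ee_pos: [0.6304, -0.0469, 0.2213]
eef_rot: [0.699, 0.715, 0.0, -0.0]
ft_force: [0.5, -0.5, -1.7]
width: 0.0175
grip_force: 50.0
```

>>> play_rows:
  claw: [1,1,1,1,1,1,1,1]
  delta_pos:
    - [-0.202,-0.072,0.001]
    - [-0.201,-0.063,0.001]
    - [-0.192,-0.052,0.001]
    - [-0.178,-0.041,0.001]
    - [-0.155,-0.031,0.001]
    - [-0.127,-0.021,0]
    - [-0.094,-0.014,0.001]
    - [-0.058,-0.007,0]
  delta_rot:
    - [0,0,0.0125]
    - [0,0,0.0122]
    - [0,0,0.0116]
    - [0,0,0.0105]
    - [0,0,0.0092]
    - [0,0,0.0075]
    - [0,0,0.0055]
    - [0,0,0.0034]

```text
time: 25.25
ee_pos: [0.5525, -0.2837, 0.22]
eef_rot: [0.776, 0.631, -0.0, -0.0]
ft_force: [-0.4, -0.2, -0.1]
width: 0.0176
grip_force: 50.0
```

>>> play_rows:
  claw: [1,1,1,1]
  delta_pos:
    - [-0.02,-0.002,0]
    - [0,0,0]
    - [0,0,0]
    - [0,0,0]
  delta_rot:
    - [0,0,0.0012]
    - [0,0,0]
    - [0,0,0]
    - [0,0,0]

```text
time: 25.65
ee_pos: [0.5531, -0.2843, 0.2196]
eef_rot: [0.776, 0.631, -0.0, -0.001]
ft_force: [0.4, 0.3, -1.6]
width: 0.0175
grip_force: 50.0
```

Run:
```python
from h import *
G=np.load("grasp.npy"); T=pose(); s=r.read_state(); print(s["time"],T[:3,3],G[:3,3],s["ft_force"],s["width"])
p=G[:3,3]
plan([(p+[0,0,.04],G[:3,:3],4),(p+[0,0,.006],G[:3,:3],4),(p+[0,0,0.0005],G[:3,:3],3)],1)
# pan: white housings in top & side
t=shot("top","t15"); 
hsv=cv2.cvtColor(t["pixels"],cv2.COLOR_RGB2HSV); uv=proj(t,[mof(0,.066)])[0]; print(uv)
x0,y0=int(uv[0])-28,int(uv[1])-28; V=hsv[y0:y0+56,x0:x0+56,2]; print(np.percentile(V,[50,90,99]))
n,l,st,ce=cv2.connectedComponentsWithStats((V>150).astype(np.uint8))
for i in range(1,n):
    q=plane(t,[ce[i]+[x0,y0]],.066)[0][:2]-C; print(st[i,4],st[i,:4],"xf,yf",np.round([q@[np.cos(YF),np.sin(YF)],q@[-np.sin(YF),np.cos(YF)]],4))
cmap(t,175,245,150,215,1) if 0 else None
c=V[12:46,12:46]
for row in c: print(" ".join("%3d"%v for v in row))
```

```text
25.65 [ 0.55314556 -0.28428178  0.2195774 ] [ 0.55230126 -0.28565921  0.05010988] [ 0.35975338  0.3282571  -1.57709314] 0.017523043151435175
pos [[-0.002, 0.0, 0.162], [-0.002, -0.001, 0.162], [-0.002, -0.001, 0.162], [-0.002, 0.0, 0.161], [0.0, 0.0, 0.043], [0.0, 0.0, 0.042], [0.0, 0.0, 0.043], [0.0, 0.0, 0.042]] 
rot [[-0.0001, 0.0, 0.0002], [-0.0001, 0.0, 0.0002], [-0.0001, 0.0, 0.0001], [-0.0001, 0.0, 0.0002], [0.0, 0.0, 0.0], [0.0, 0.0, 0.0], [0.0, 0.0, 0.0], [0.0, 0.0, 0.0]]
pos [[0.0, 0.0, 0.009], [0.0, 0.0, 0.01], [0.0, 0.0, 0.009]] 
rot [[0.0, 0.0, 0.0], [0.0, 0.0, 0.0], [0.0, 0.0, 0.0]]
[207.67247915 180.04205123]
[ 91.   128.   136.65]
1 [21 21  1  1] xf,yf [0.0289 0.0201]
1 [31 22  1  1] xf,yf [ 0.0184 -0.0117]
1 [34 23  1  1] xf,yf [ 0.0129 -0.0208]
1 [21 28  1  1] xf,yf [0.0056 0.0249]
 25  56  92  92  90  95  95  93  88  91  93  90  96  93  92  82  89  93  93  92  92  94  90  93  88  94  93  96  97  91  96  90  96  87
 56  90  90  90  89  93  94  92  88  92  90  93  91  93  93  77  97  92  95  94  92  93  94  95  93  93  93  91  91  96  92  92  94  92
 93  94  92  88  
[... 3634 characters left out ...]
  93  92  94  90  92
 88  92  89  93  91  92  93  90  90  90  94  87  93  95  92  93  90  89  89  91  89  86  94  90  91  91  92  93  90  89  89  90  91  93
 92  90  89  92  95  92  92  92  94  90  95  90  94  94  89  94  89  88  88  92  92  83  89  90  89  92  92  90  91  90  90  92  89  91
 93  91  92  97  89  88  94  92  91  91  91  91  91  89  86  91  93  92  91  87  92  86  93  90  87  91  90  94  95  93  89  98  94  98
 94  94  91  93  90  91  90  91  91  90  92  88  88  89  89  90  91  92  93  93  91  77  88  91  93  90  91  89  93  94  98  92  99  95
 77  94  93  93  95  88  91  89  87  90  86  95  86  86  95  93  86  88  90  95  92  81  93  94  92  94  90  91  93  94  92  97  96  81
```

>>> play_rows:
  claw: [1,1,1,1,1,1,1,1]
  delta_pos:
    - [-0.002,0,0.162]
    - [-0.002,-0.001,0.162]
    - [-0.002,-0.001,0.162]
    - [-0.002,0,0.161]
    - [0,0,0.043]
    - [0,0,0.042]
    - [0,0,0.043]
    - [0,0,0.042]
  delta_rot:
    - [0,0,0.0002]
    - [0,0,0.0002]
    - [0,0,0.0001]
    - [0,0,0.0002]
    - [0,0,0]
    - [0,0,0]
    - [0,0,0]
    - [0,0,0]

```text
time: 26.5
ee_pos: [0.5524, -0.2873, 0.057]
eef_rot: [0.777, 0.63, 0.0, 0.0]
ft_force: [-0.2, 0.7, -0.6]
width: 0.0174
grip_force: 50.0
```

>>> play_rows:
  claw: [1,1,1,1,1]
  delta_pos:
    - [0,0,0.009]
    - [0,0,0.01]
    - [0,0,0.009]
    - [0,0,0]
    - [0,0,0]
  delta_rot:
    - [0,0,0]
    - [0,0,0]
    - [0,0,0]
    - [0,0,0]
    - [0,0,0]

```text
time: 27.0
ee_pos: [0.5517, -0.2871, 0.0509]
eef_rot: [0.777, 0.63, -0.0, -0.0]
ft_force: [0.1, -0.7, -0.7]
width: 0.0176
grip_force: 50.0
```

Run:
```python
from h import *
G=np.load("grasp.npy"); T=pose(); s=r.read_state(); print(s["time"],T[:3,3],G[:3,3],s["ft_force"],s["width"])
```

```text
27.0 [ 0.55166159 -0.28711197  0.0509115 ] [ 0.55230126 -0.28565921  0.05010988] [ 0.05834772 -0.6875452  -0.67743038] 0.017579642640867067
```

>>> play_rows:
  claw: [1,1,1,0.3,0.3,0.3,0.3,0.3]
  delta_pos:
    - [0,0,0.004]
    - [0,0,0.001]
    - [0,0,0]
    - [0,0,0]
    - [0,0,0]
    - [0,0,0]
    - [0,0,0]
    - [0,0,0]
  delta_rot:
    - [0,0,0]
    - [0,0,0]
    - [0,0,0]
    - [0,0,0]
    - [0,0,0]
    - [0,0,0]
    - [0,0,0]
    - [0,0,0]

```text
time: 27.8
ee_pos: [0.5515, -0.287, 0.0496]
eef_rot: [0.777, 0.63, -0.001, -0.0]
ft_force: [0.3, -0.2, 0.1]
width: 0.0497
grip_force: 0.0
```

>>> play_rows:
  claw: [0.3,0.3,0.3,0.3,0.3,0.3,0.3,0.3]
  delta_pos:
    - [0,0,-0.05]
    - [0,0,-0.15]
    - [0,0,-0.2]
    - [0,0,-0.2]
    - [0,0,-0.2]
    - [0,0,-0.2]
    - [0,0,0]
    - [0,0,0]
  delta_rot:
    - [0,0,0]
    - [0,0,0]
    - [0,0,0]
    - [0,0,0]
    - [0,0,0]
    - [0,0,0]
    - [0,0,0]
    - [0,0,0]

```text
time: 28.6
ee_pos: [0.5521, -0.2874, 0.2511]
eef_rot: [0.777, 0.629, 0.0, 0.001]
ft_force: [0.1, -0.3, -1.4]
width: 0.0607
grip_force: 0.0
```

Run:
```python
from h import *
s=r.read_state(); print(s["time"],s["ee_pos"],s["ft_force"],s["width"])
w=shot("wrist","w16"); print(proj(w,[[.5523,-.2857,.107],[.5,-.2735,.006]]))
cmap(w,130,330,120,226)
for k,n in (("before","t1"),("now",None)): pass
B=cv2.cvtColor(load("t15")["pixels"],cv2.COLOR_RGB2HSV)[:,:,2].astype(int)
T=pose(); d=np.radians
plan([([.56,-.05,.27],down(d(5)),6),([.575,.115,.27],down(d(10)),5)],0)
```

```text
28.6 [ 0.55210227 -0.28742342  0.25106432] [ 0.10009071 -0.29679494 -1.43317955] 0.06073569406603973
[[254.44596285 171.33524704]
 [217.39226938 157.47667216]]
DDDDDDDC322222223344555544555543333467DDDDDDDDDDDD
DDDDDDDC322222223344555444555543333467DDDDDDDDDDDD
DDDDDDDC322222333445555555565533333568DDDDDDDDDDDD
DDDDDDDC322225BCCCCCCCCCCCCCC933333568DDDDDDDDDDDD
DDDDDDDC3222228DDDDDDDDDDDCCD933334569DDDDDDDDDDDD
DDDDDDDD4222228DDDDDDDDDDCCCD933334569DDDDDDDDDDDD
DDDDDDDD4222227DDDDDDDDDDDDDD93333456ADDDDDDDDDDDD
DDDDDDDD4222226DDDDDDDDDDDDDDA3333456ADDDDDDDDDDDD
DDDDDDDD4222226DDDDDDDDDDDDDD92223456BDDDDDDDDDDDD
DDDDDDDD4222225DDDDDDDDDDDDDD81223466BDDDDDDDDDDDD
DDDDDDDD4222225DDDDDDDDDDDDDD61224566CDDDDDDDDDDDD
DDDDDDDD4222224DDDDDDDDDDDDDD54444566DDDDDDDDDDDDD
DDDDDDDD4222224DDDDDDDDDDDDDD54454566DDDDDDDDDDDDD
DDDDDDDD5222223DDDDDDDDDDDDDD54444567DDDDDDDDDDDDD
DDDDDDDD5222233DDDDDDDDDDDDDD83344567DDDDDDDDDDDDD
DDDDDDDD52222339AAAAAAAAAAAAAA3334567DDDDDDDDDDDDD
DDDDDDDD5222237AAAAAAAAAAAAAA93334558CDDDDDDDDDDDD
DDDDDDDD62222333444344454433333334559DDDDDDDDDDDDD
DDDDDDDDB9987766655444
[... 210 characters left out ...]
DDDDDDDDDDDDDDDDDDC953
117DDDDDDDDDD948BBABDDDDDDDDDDDDDDDDDDDDDDDDB64113
115DDDDDDDDDB22224ACDDDDDDDDDDDDDDDDDDDDDC95311111
324DDDDDDDDD422224BDDDDDDDDDDDDDDDDDDDDA7433311111
pos [[0.195, -0.034, -0.017], [0.196, -0.025, -0.017], [0.197, -0.015, -0.017], [0.197, -0.005, -0.017], [0.198, 0.005, -0.016], [0.197, 0.015, -0.017], [0.163, 0.029, 0.0], [0.163, 0.032, 0.0]] 
rot [[-0.0001, 0.0, -0.0157], [0.0, 0.0, -0.0157], [-0.0001, 0.0, -0.0157], [-0.0001, 0.0, -0.0158], [0.0, 0.0, -0.0157], [-0.0001, -0.0001, -0.0157], [0.0, 0.0, -0.0056], [0.0, 0.0, -0.0055]]
pos [[0.162, 0.035, 0.0], [0.161, 0.038, 0.0], [0.16, 0.041, 0.0]] 
rot [[0.0, 0.0, -0.0056], [0.0, 0.0, -0.0055], [0.0, 0.0, -0.0056]]
```

The scoop stands empty on its mat. Now a look over the pan on the way to the button.

>>> play_rows:
  claw: [0.3,0.3,0.3,0.3,1,1,1,1]
  delta_pos:
    - [0.195,-0.034,-0.017]
    - [0.196,-0.025,-0.017]
    - [0.197,-0.015,-0.017]
    - [0.197,-0.005,-0.017]
    - [0.198,0.005,-0.016]
    - [0.197,0.015,-0.017]
    - [0.163,0.029,0]
    - [0.163,0.032,0]
  delta_rot:
    - [0,0,-0.0157]
    - [0,0,-0.0157]
    - [0,0,-0.0157]
    - [0,0,-0.0158]
    - [0,0,-0.0157]
    - [0,0,-0.0157]
    - [0,0,-0.0056]
    - [0,0,-0.0055]

```text
time: 29.45
ee_pos: [0.5654, 0.0177, 0.2688]
eef_rot: [0.662, 0.749, -0.001, -0.001]
ft_force: [-0.6, 0.7, 0.2]
width: 0.0362
grip_force: 0.0
```

>>> play_rows:
  claw: [1,1,1,1,1]
  delta_pos:
    - [0.162,0.035,0]
    - [0.161,0.038,0]
    - [0.16,0.041,0]
    - [0,0,0]
    - [0,0,0]
  delta_rot:
    - [0,0,-0.0056]
    - [0,0,-0.0055]
    - [0,0,-0.0056]
    - [0,0,0]
    - [0,0,0]

```text
time: 29.95
ee_pos: [0.5746, 0.1152, 0.2685]
eef_rot: [0.642, 0.767, -0.002, -0.001]
ft_force: [-0.8, -0.0, -0.5]
width: 0.0022
grip_force: 0.0
```

Run:
```python
from h import *
s=r.read_state(); print(s["time"],s["ee_pos"],s["width"])
w=shot("wrist","w17"); uv=proj(w,[mof(0,.066)])[0]; print("pan centre px",uv)
print("post,fin,tick px",proj(w,[[.4568,.149,.088],[.4211,.1556,.027]]).round(1).tolist())
u,v=map(int,uv); g=cv2.cvtColor(w["pixels"],cv2.COLOR_RGB2GRAY)
cmap(w,u-70,u+70,v-70,min(226,v+70),2)
b=np.array([.4897,.397])
T=pose(); d=np.radians; 
T2=plan([([.52,.30,.20],down(d(30)),5),([b[0],b[1],.10],down(d(38)),4)],1)
```

```text
29.95 [0.57459928 0.11524948 0.26853434] 0.002150997398391912
pan centre px [256.59836162 154.66623736]
post,fin,tick px [[163.9, 122.9], [151.7, 112.0]]
CCDCDDCCDCDCDDDCCCCCCA87666666677777666555555667779CCDCCCCDCCCCCCDCDDD
CCDCDDCCDCDCDDDCC9AA77666666666777776665555556677777ACCCCCCDCCCCCCCDDD
CDDCDDCCDCDCDDCC86777776666666677777665555555667777768BCCDCDCCCCCCDDDD
CDDCDDCDDCDCDDDB7777776666667788999999998776566777776669BBDDCCCCCCDDDD
CDDDDDCCDCCCDDB76777776667899A9998877889989A987777776666769CCCCCDCDDDD
CDCDDDCDDCCDD976677776789A98777788998876666789A9877766666669CCCCDCDDDD
CDCDDCCDDCDB8666777788998778999AAA999999AA9876799A9766666669CDCCDCDDDD
CDCDDDCDDCC756666778A987789A9AA9A9999999A999A987789986666767ADCCCDDDDD
CDCDDCCDB775666667998789999999A9A9999999A999AAA99778A97667777ACDCDDDDD
CDCDDDDC755566668A97799999999999A9999999A9999AA99A977998766667ADCDDDDD
DDCDDCDC6556667898789A9999999999999999999A999AA99AA986899766666ADDDDDD
DDCDDCDB65566799779A999999999999999999999999AAA999AAA966997666668BDDDD
DDDDDDB65556799789A999999999999999999999AA999AA99AAAA9967997666657CDDD
DCDDDC8555669968A999999
[... 3762 characters left out ...]
212611133334653333333542221211111111111111111111
2222222222233333332222112411111114962223333332221121111111111111111111
2222222222233333322222111111111115C82223333322221121111111111111121111
2222222222233333222222222211111116D92223333332221111111111111111111111
pos [[0.193, -0.022, 0.069], [0.193, -0.008, 0.069], [0.194, 0.006, 0.069], [0.193, 0.018, 0.069], [0.191, 0.033, 0.069], [0.124, 0.028, 0.125], [0.123, 0.032, 0.125], [0.122, 0.036, 0.125]] 
rot [[-0.0002, 0.0, -0.0222], [-0.0002, 0.0, -0.0223], [-0.0002, 0.0, -0.0222], [-0.0002, 0.0, -0.0223], [-0.0002, 0.0, -0.0222], [0.0, 0.0, -0.0111], [0.0, 0.0, -0.0111], [0.0, 0.0, -0.0112]]
pos [[0.12, 0.041, 0.125]] 
rot [[0.0, 0.0, -0.0111]]
```

The pan map shows the rib on rows 34–35 with three housings above it (left half) and three below it (right half), all clear of the rib. I'll check the post against the pointer from this same picture before the button.

Run:
```python
from h import *
w=load("w17"); g=cv2.cvtColor(w["pixels"],cv2.COLOR_RGB2GRAY)
for row in g[98:140,136:200]: print("".join("%X"%(v//16) for v in row))
```

```text
DDCCCDCCCCCCCCCDDDCCDCCCCCCCCCDDDDCCCCCCCDCCCDCDCCCCDDDCDDDDDDCC
DDCCCDCCDDCCCCCDDDCCCCCCCCCCCCCDDCCCCCCCCCCCCCDCCCCCDDCCCDCDDDCC
DDCCCCCCCDCCCCCDDDCCDCCCCCCCCCDCDCDDCCCCDCCCCCCDCCCDDDCCDCDDCCCC
DDCCCDCCCDCCCCCDDDCDDCCCCCCCCCCDDDDDCCCCCCCCCCDDCCCDDDCCDCDDCCCD
DDCCCCCCCCCCCDDDDDCCCCCCCCCCCCCDDDDDCCCCDCCCCCCCCCCDDDCCDCDDDCDD
DDCCCDDCCDCCCCCDDCCDDCCCCCCCCCDDDDDDCCCCCDCCCCDCCCCDDCCCDDDDDCCD
DDCCCDCCCCCCCCCDDCCCCCCCCCCCCCCDDDCCDCCCCDDCDCCCCCCDDDCCDDDDDCCD
DDCCCDCCCDDCCCCDDDCDDDCCCCCCCCDDCDDDCCCCDCCCCDDCCCCDDDCCCDDDCCCD
DCCCCCCCCDCCCCDDDCCDDCDCCCCCCCCDCDDCCCCDCCCCCCDCCCDDDDCDDDDDCDCD
DCCCCCCCCCCCCCDDDCCBAABCCDCCCCDDDDDCCCCDCCCCDCCCCCDDDDCDDDDDDCDD
DCCCCCCCDCCDCCDDDDC8657AABCCDDDDDDDDCCCDCCCCCCCCCDCDDCCDDCDCDDDC
CDCCCCCCDCCDCBABAAA75455679BCDCBBBCDCCDDCDCCCDCCCCDDDCCDDDDDCDC9
DCCCDCCCDCCDB987655545555457AA97679BCCDDDCDCCDDCCDDDDDCDCDDCDDA7
DCCCCCCCCCDCA999876544455555555544579ABDDDDDCDCCCCDDCCCDDDDDDB85
DCCCDCCCCCDBA999AA9864445555555555544579BBCDDDDCDCDDDCCDDDDDD965
DCCCCCCCCCDCA999999A74445555445555555545679BDDDDCDDDDDDDDDDDC755
DCCCDCCCCCCCBBBA999A7444567645555555555554579ABCDDDDDCCDCDDD
[... 929 characters left out ...]
CCCDDCCCCCCBBAA9A9999AAA9655555555555555555555579A
CCCCCCCCCCCCCCCCCDCCCCCCCCDCBBBBBCCDDDCA987554555555554555555899
CCCDCCCCDDCCCDDCCDCCCCCCCCDDDDDDDDCCCDDDCCB965555555555555557998
CCCDCCCCDCCCDDCCCDCCCCCCCCDDDDDDDCCCCDDDDDDCAA975555555555558A97
CCCDCCCCDCDCCDDCCDCCCCCCCCCDDCDDDCCCDDDDDDDDDDCB9665455555568996
CCCDCCDDCCCCDDCCCDCCCCCCCCDDDCDDCCCCDCDDCDCDDDDDCBA9655555569986
CCDCCCCDDDCDCCDCCDCCCCCCCCDDDDDDDCCCDCDDCCCDCCDDDDDC855555579975
CCDDCCDDCCCCCDCCCDCCCCCCCCDDDDDDCCCCCCDDCCCDCCCDDDDC855555589975
CCCDCCDDDCCCDDCCDCCCCCCCCCDDDCDDCCCCCDDDCDCCCCDDDDDB75555558A965
CCDCCCDDDDDCDDCCDDCCCCCCCCDDDCDDCCCCCCDDCDDDCCCDDDDA64555569A864
CCCCCDCDDDCCCDCCDCCCCCCCCDDDCCDDDCCCCCDCDCCCCDDDDDD9555555799754
```

>>> play_rows:
  claw: [1,1,1,1,1,1,1,1]
  delta_pos:
    - [0.193,-0.022,0.069]
    - [0.193,-0.008,0.069]
    - [0.194,0.006,0.069]
    - [0.193,0.018,0.069]
    - [0.191,0.033,0.069]
    - [0.124,0.028,0.125]
    - [0.123,0.032,0.125]
    - [0.122,0.036,0.125]
  delta_rot:
    - [0,0,-0.0222]
    - [0,0,-0.0223]
    - [0,0,-0.0222]
    - [0,0,-0.0223]
    - [0,0,-0.0222]
    - [0,0,-0.0111]
    - [0,0,-0.0111]
    - [0,0,-0.0112]

```text
time: 30.8
ee_pos: [0.4978, 0.3728, 0.125]
eef_rot: [0.454, 0.891, -0.0, -0.0]
ft_force: [0.4, 0.0, 1.3]
width: 0.0004
grip_force: 0.0
```

>>> play_rows:
  claw: [1,1,1,1]
  delta_pos:
    - [0.12,0.041,0.125]
    - [0,0,0]
    - [0,0,0]
    - [0,0,0]
  delta_rot:
    - [0,0,-0.0111]
    - [0,0,0]
    - [0,0,0]
    - [0,0,0]

```text
time: 31.2
ee_pos: [0.4916, 0.3961, 0.1021]
eef_rot: [0.439, 0.898, 0.0, 0.0]
ft_force: [0.8, 0.9, -0.1]
width: 0.0002
grip_force: 0.0
```

Run:
```python
from h import *
s=r.read_state(); print(s["time"],s["ee_pos"],s["width"],s["ft_force"],s["eef_rot"])
w=shot("wrist","w18"); sd=shot("side","s18")
b=plane(w,[proj(w,[.4897,.397,.058])[0]],.058)[0]; print(proj(w,[.4897,.397,.058]))
A=np.radians(np.arange(0,360,6)); print(circ(w,(.4897,.397),.058,.008,.020,-1,A))
T=pose(); plan([([.4897,.397,.045],down(np.arctan2(T[1,1],T[0,1])),3)],1)
```

```text
31.2 [0.49157807 0.39608136 0.10205577] 0.00024065182840365206 [ 0.80007715  0.90079252 -0.13966949] [4.39498171e-01 8.98243475e-01 1.11839706e-04 7.38571650e-05]
[[253.63492049 194.42111933]]
(array([0.49059315, 0.3954972 , 0.0126922 ]), np.float64(0.00012907396531794835), 60)
pos [[0.002, -0.002, 0.096], [0.002, -0.002, 0.095], [0.002, -0.002, 0.096]] 
rot [[0.0001, 0.0, 0.0], [0.0001, -0.0001, 0.0], [0.0001, 0.0, 0.0]]
```

The post disc is at (164.5,122.8) and the fin at (151.5,111.5), both where the locked pose predicts, so the collar stayed put. Now I press the button.

>>> play_rows:
  claw: [1,1,1,1,1,1,1,1]
  delta_pos:
    - [0.001,-0.002,0.096]
    - [0.001,-0.002,0.095]
    - [0.001,-0.002,0.096]
    - [0,0,0.03]
    - [0,0,0.02]
    - [0,0,0.01]
    - [0,0,0]
    - [0,0,0]
  delta_rot:
    - [0,0,0]
    - [0,0,0]
    - [0,0,0]
    - [0,0,0]
    - [0,0,0]
    - [0,0,0]
    - [0,0,0]
    - [0,0,0]
  squeeze: 20

```text
time: 32.1
ee_pos: [0.4889, 0.3979, 0.0325]
eef_rot: [0.438, 0.899, 0.0, -0.0]
ft_force: [-0.1, -0.1, 0.4]
width: 0.0003
grip_force: 0.0
```

Run:
```python
from h import *
s=r.read_state(); print(s["time"],s["ee_pos"],s["ft_force"])
```

```text
32.1 [0.48891878 0.39789506 0.03247812] [-0.05253386 -0.14354951  0.43108592]
```

>>> play_rows:
  claw: [1,1,1,1,1,1]
  delta_pos:
    - [-0.01,-0.001,0]
    - [0,0,0.01]
    - [0,0,0.01]
    - [0,0,0.01]
    - [0,0,0]
    - [0,0,0]
  delta_rot:
    - [0,0,0]
    - [0,0,0]
    - [0,0,0]
    - [0,0,0]
    - [0,0,0]
    - [0,0,0]

```text
time: 32.7
ee_pos: [0.4902, 0.3958, 0.026]
eef_rot: [0.438, 0.899, 0.0, -0.0]
ft_force: [2.9, -1.0, 4.7]
width: -0.0
grip_force: 2.1
```

>>> play_rows:
  claw: [1,1,1,1]
  delta_pos:
    - [0,0,0.01]
    - [0,0,0]
    - [0,0,0]
    - [0,0,0]
  delta_rot:
    - [0,0,0]
    - [0,0,0]
    - [0,0,0]
    - [0,0,0]

```text
time: 33.1
ee_pos: [0.4902, 0.3958, 0.0248]
eef_rot: [0.438, 0.899, 0.0, -0.0]
ft_force: [-0.0, -3.3, 12.1]
width: 0.0003
grip_force: 6.2
```

>>> play_rows:
  claw: [1,1,1,1]
  delta_pos:
    - [0,0,0.003]
    - [0,0,0]
    - [0,0,0]
    - [0,0,0]
  delta_rot:
    - [0,0,0]
    - [0,0,0]
    - [0,0,0]
    - [0,0,0]

```text
time: 33.5
ee_pos: [0.4902, 0.3959, 0.0247]
eef_rot: [0.438, 0.899, 0.0, -0.0]
ft_force: [-3.1, -4.3, 16.8]
width: -0.0
grip_force: 8.4
```

Run:
```python
from h import *
s=r.read_state(); print(s["time"],s["ee_pos"],s["ft_force"],s["torque"])
```

```text
33.5 [0.49023015 0.39586804 0.02469672] [-3.06773934 -4.29290207 16.75339099] [-1.24618514  0.4463277   0.05038128]
```

>>> play_rows:
  claw: [1,1,1]
  delta_pos:
    - [0,0,-0.01]
    - [0,0,0]
    - [0,0,0]
  delta_rot:
    - [0,0,0]
    - [0,0,0]
    - [0,0,0]

```text
time: 33.8
ee_pos: [0.4902, 0.3958, 0.0253]
eef_rot: [0.438, 0.899, 0.0, -0.0]
ft_force: [2.7, -1.4, 5.6]
width: 0.0006
grip_force: 2.3
```

>>> play_rows:
  claw: [1,1,1]
  delta_pos:
    - [0,0,-0.01]
    - [0,0,0]
    - [0,0,0]
  delta_rot:
    - [0,0,0]
    - [0,0,0]
    - [0,0,0]

```text
time: 34.1
ee_pos: [0.4894, 0.396, 0.027]
eef_rot: [0.438, 0.899, -0.0, -0.001]
ft_force: [2.9, -0.2, 3.4]
width: 0.0007
grip_force: 1.8
```

>>> play_rows:
  claw: [1,1,1]
  delta_pos:
    - [0,0,-0.008]
    - [0,0,0]
    - [0,0,0]
  delta_rot:
    - [0,0,0]
    - [0,0,0]
    - [0,0,0]

```text
time: 34.4
ee_pos: [0.4893, 0.396, 0.0285]
eef_rot: [0.438, 0.899, -0.0, -0.001]
ft_force: [2.3, 0.5, 2.1]
width: 0.0006
grip_force: 1.4
```

>>> play_rows:
  claw: [1,1,1]
  delta_pos:
    - [0,0,-0.01]
    - [0,0,0]
    - [0,0,0]
  delta_rot:
    - [0,0,0]
    - [0,0,0]
    - [0,0,0]

```text
time: 34.7
ee_pos: [0.4892, 0.3959, 0.0305]
eef_rot: [0.438, 0.899, -0.0, -0.001]
ft_force: [0.7, 0.0, 0.4]
width: 0.0008
grip_force: 0.8
```

The spring force falls from 5.6 N to 0.4 N over about 6 mm, then there was a hard stop at the bottom. The button was pressed fully down. I'll lift clear and do a last check.

>>> play_rows:
  claw: [1,1,1,1,1,1,1,1]
  delta_pos:
    - [0,0,-0.05]
    - [0,0,-0.15]
    - [0,0,-0.2]
    - [0,0,-0.2]
    - [0,0,-0.2]
    - [0,0,0]
    - [0,0,0]
    - [0,0,0]
  delta_rot:
    - [0,0,0]
    - [0,0,0]
    - [0,0,0]
    - [0,0,0]
    - [0,0,0]
    - [0,0,0]
    - [0,0,0]
    - [0,0,0]

```text
time: 35.5
ee_pos: [0.4891, 0.3954, 0.1896]
eef_rot: [0.438, 0.899, -0.001, -0.001]
ft_force: [-0.8, -0.8, -0.5]
width: 0.0005
grip_force: 0.0
```

Run:
```python
from h import *
s=r.read_state(); print(s["time"],s["ee_pos"],s["ft_force"])
w=shot("wrist","w19"); A=np.radians(np.arange(0,360,6)); print(circ(w,(.490,.396),.058,.008,.020,-1,A))
print(r.close_job())
```

```text
35.5 [0.4891134  0.39543704 0.18959365] [-0.78616164 -0.82461571 -0.54860425]
(array([0.49045494, 0.39574439, 0.01266118]), np.float64(0.00016021164134952508), 60)
the job is handed in; nothing more can be done
None
```

The job is handed in at 35.5 s of 72 s: collar turned to the pointer (about 0.3° by camera), six housings split three and three, empty scoop released on its mat, start button pressed fully and released last; the verdict was not shown.

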